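Load the tape caddy and hang it on the free hook

ROBOT

A 6-joint arm with a two-finger parallel gripper is mounted at the origin on the work surface. World frame = base frame: x ahead of the robot, y to its left, z up, the work surface at z = 0. Lengths are in m, angles in rad, forces in N, time in s.
With the tool pointing down it reaches from about 0.3 to 0.75 m from the base axis. Payload 8.5 kg.
Tool frame: the origin (TCP) lies between the finger pads; the fingertips stand 25 mm ahead of it and the grasp point (between the pads) lies 6 mm ahead of it; z points along the fingers, y is the line along which they close (so a half turn about z gives the same grasp; the last joint's range is limited). The gripper opens to 85 mm and grips with 20 to 120 N. Pads are 22 mm wide; open, the fingers measure 114 mm over their backs; the gripper's body (76 mm by 85 mm) begins 54 mm behind the grasp point. The pads swing forward as they close: fully open they stand 13 mm farther back than shut.
Start: joints at [-1.465, 0.381, 1.297, -0, 1.464, -0.215], TCP at [0.173, -0.522, 0.256] pointing down, gripper open.
Joint ranges: [-3.11, 3.11], [-0.89, 2.33], [0.22, 2.48], [-1.42, 4.56], [0.17, 2.85], [-2.88, 2.88]. Speed limits (rad/s): [2.39, 2.39, 3.14, 3.14, 3.14, 3.14].

INTERFACE

Orientations are given as a rotation vector (axis times angle).
In Python, from station import bot gives the robot as it stands.
- The arm moves only by the shell command python3 -m jog 'ROWS' [OPENING] [FORCE]. ROWS is JSON, a list of rows, each an object of numbers: "tx", "ty", "tz": the shift along the world's x, y, z normalised to -1 to 1, where 1 is 0.02 m; "wx", "wy", "wz": the turn, a rotation vector about the world's x, y, z normalised to -1 to 1, where 1 is 0.15 rad. A call has 1 to 12 rows; each row shifts and turns the commanded pose from where the row before left it; what a row does not reach is not made up. A row lasts 1/10 s, in which the tool goes at most 50 mm and 8.59 degrees, less where a joint would pass 70% of its speed; a pose out of reach is approached as far as the arm can. A call with a number of a shift or a turn outside -1 to 1 is refused whole. A call with a gripper value outside its range is refused whole. OPENING is the opening, from 0 (shut) to 1 (fully open), set as the call begins (- or left out, the last holds). The fingers move at their own pace and stop on an object; FORCE is the grip in N (left out, the last holds). Time passes only in rows, so rows that do not move let the fingers close. It gives the time, the measured TCP pose, the force, the opening and the grip force at its end, in the units of the state.
- bot.get_state(): the state, without advancing time (a new reading comes with each control period).
- bot.capture(name): name is "scene" or "top" or "wrist"; returns a dict with "image" (420x560x3 uint8, red, green, blue), "depth" (420x560 float32, m along the optical axis (not along the pixel's ray), 0 where there is no reading), "fx", "fy", "cx", "cy" (pixels), "extrinsics" (4x4, takes a point from camera to world coordinates). Camera axes: x right, y down, z forward; pixel columns grow to the right and rows downward; lengths in m; the calibration is good to about 2 mm. A picture is of the moment at which its call begins.
- bot.finish_job(): hands the job in; it is judged then, once.
Trained networks look in a picture, given as the dict that the camera call returned (one of the last four; its "shot" number tells which), for a name from the list of things; names that differ only in an ending like _2 or _b are one class to them, and where a whole thing is asked for, a point or a joint stands for the part that bears it (a point fixed in the world has none). Each returns a list of dicts, best first, with "score" (0 to 1); they miss things now and then, are a little off and sometimes report something else, mostly with a low value. They report only what shows in the picture. A call takes as long as a camera call. They do not tell look-alikes from the thing itself.
- bot.recognise(picture, query): "at" ([x, y, z] in m, in the coordinates of the camera as it stood for that picture, good to about 4 mm: the middle of the surface that is visible of it).
The state is a dict: "time": time; "joint_pos": joint angles; "qd": joint speeds; "effort": joint torques, N m; "tcp_pos": TCP position; "tool_rot": TCP orientation; "contact_force": force on the tool from outside, world axes, zero at the start; "moment": the same for the moment, N m; "gripper_width": finger opening in m; "grasp_force": force on a finger pad.
Only numpy, scipy, OpenCV 4.12 (cv2) and the standard library are available. Lean on these libraries where they do the work, as an engineer would, in place of code of your own. Each camera call takes 0.05 s, during which the arm holds its last target. There are 200 camera calls.

TASK

Put every small tape roll standing on the table into the blue caddy. Then, with the caddy still standing on the table, swing its folded wire bail upright, and hang the caddy by the bail on both prongs of whichever of the rack's two double hooks is free, so that it hangs level with the rolls still in it. Leave the wide roll on the other hook, the carton and the adapter where they are.

Things in the scene. Friction and masses are not known exactly. Their poses are not given: they have to be found in the camera images.
- caddy: Blue open plastic caddy, outside 114 (x) by 250 (y) by 62 mm high, walls and floor 4 mm, about 0.35 kg; the rolls fit in one row along y. Origin: centre of its underside, z up. Its -x side faces the robot, turned up to 0.2 rad. A U-shaped bail of 8 mm wire pivots on its short ends: pivot line along y through x = 0, z = 56 mm; arms 80 mm long at y = +-133 mm, joined by a bar along y.
- bail (a joint): Bail angle: 0 folded level, bar on the caddy's -x side (80 mm from the pivot line, 19 mm clear of the wall, 56 mm above the table); 1.57 upright; stop at 1.75, just past upright. Slightly stiff pivot: let go within 0.35 rad of upright it stays, low down it drops back to 0. About 1 N at the bar lifts it.
- bail_grip (a point): Middle of the bail's bar, on its axis, in a black grip sleeve 14 mm in diameter and 40 mm long; bare 8 mm wire on either side. 136 mm above the caddy's underside when the bail is upright. Its y axis runs along the bar.
- rack: Fixed dark steel rack with two double hooks, 140 mm to either side (y) of its origin, which is on the table under their midpoint; turned up to 0.1 rad. Posts 110 mm behind (+x), 212 mm high. A hook is two level prongs 8 mm thick, 68 mm apart, top side 204 mm high, pointing from the post to the robot (-x), tips turned up to 220 mm. The bar lies across both prongs, the gripper fits between.
- hook_a (a point): Middle of the left (+y) double hook: between its prongs, at the height of their top side. x points along the prongs to the post, y from prong to prong. The prongs are level from x = -30 to +100 mm; the upturned tips end at x = -44 mm, 16 mm higher. Bare 8 mm wire lying on the prongs has its axis 4 mm above this point. Hung there, the caddy's underside is 72 mm above the table.
- hook_b (a point): The same on the right (-y) double hook.
- wide_roll_a: Wide paper label roll, 116 mm diameter, 80 mm bore, 80 mm wide, hanging on hook_a, axis along the prongs. Origin: on its lowest line, 35 mm from the end that faces the robot. Exactly one of wide_roll_a and wide_roll_b is there; its hook is taken, the other is free.
- wide_roll_b: The same on hook_b; absent when wide_roll_a is there.
- roll1: Small paper tape roll, a solid cylinder 50 mm in diameter and 56 mm high, standing on end, about 0.12 kg. Origin: centre of its underside, z along its axis. Two to four of the rolls 1 to 4 are there.
- roll2: Small paper tape roll, a solid cylinder 50 mm in diameter and 56 mm high, standing on end, about 0.12 kg. Origin: centre of its underside, z along its axis. Two to four of the rolls 1 to 4 are there.
- roll3: Small paper tape roll, a solid cylinder 50 mm in diameter and 56 mm high, standing on end, about 0.12 kg. Origin: centre of its underside, z along its axis. Two to four of the rolls 1 to 4 are there.
- roll4: Small paper tape roll, a solid cylinder 50 mm in diameter and 56 mm high, standing on end, about 0.12 kg. Origin: centre of its underside, z along its axis. Two to four of the rolls 1 to 4 are there.
- adapter: Bystander among the rolls: black power adapter, 105 by 55 by 34 mm high. Origin: centre of its underside. Leave it alone.
- carton: Bystander among the rolls: brown carton, 85 by 60 by 45 mm high. Origin: centre of its underside. Leave it alone.
Mind the look-alikes: they are no part of the job. What is shaped like the roll4 but red is not meant.

How it is judged:
On the way, in this order (a step that is already met when the one before it is completed fails the run):
1. Every tape roll that is there lies in the caddy, which stands on the table (x of roll1 in the frame of caddy between -0.055 and 0.055 m and y of roll1 in the frame of caddy between -0.122 and 0.122 m and z of roll1 in the frame of caddy between -0.004 and 0.05 m and x of roll2 in the frame of caddy between -0.055 and 0.055 m and y of roll2 in the frame of caddy between -0.122 and 0.122 m and z of roll2 in the frame of caddy between -0.004 and 0.05 m and x of roll3 in the frame of caddy between -0.055 and 0.055 m and y of roll3 in the frame of caddy between -0.122 and 0.122 m and z of roll3 in the frame of caddy between -0.004 and 0.05 m and x of roll4 in the frame of caddy between -0.055 and 0.055 m and y of roll4 in the frame of caddy between -0.122 and 0.122 m and z of roll4 in the frame of caddy between -0.004 and 0.05 m and height (world z) of caddy below 0.012 m and angle between caddy's own z axis and vertical below 0.12 rad), for 0.2 s.
2. The bail is upright (1.2 rad or more) while the caddy stands on the table (height (world z) of caddy below 0.012 m and angle between caddy's own z axis and vertical below 0.12 rad and value of joint bail above 1.2 rad), for 0.2 s.
At the end, for the whole second after the job is handed in: Every tape roll that is there is in the caddy; it hangs at rest by its bail on the free double hook: bar on the prongs, its middle within 35 mm of the hook's middle sideways, between the tips and the post; caddy 30 mm or more off the table and within 0.35 rad of level (x of roll1 in the frame of caddy between -0.055 and 0.055 m and y of roll1 in the frame of caddy between -0.122 and 0.122 m and z of roll1 in the frame of caddy between -0.004 and 0.05 m and x of roll2 in the frame of caddy between -0.055 and 0.055 m and y of roll2 in the frame of caddy between -0.122 and 0.122 m and z of roll2 in the frame of caddy between -0.004 and 0.05 m and x of roll3 in the frame of caddy between -0.055 and 0.055 m and y of roll3 in the frame of caddy between -0.122 and 0.122 m and z of roll3 in the frame of caddy between -0.004 and 0.05 m and x of roll4 in the frame of caddy between -0.055 and 0.055 m and y of roll4 in the frame of caddy between -0.122 and 0.122 m and z of roll4 in the frame of caddy between -0.004 and 0.05 m and ((x of bail_grip in the frame of hook_a between -0.045 and 0.07 m and y of bail_grip in the frame of hook_a between -0.035 and 0.035 m and z of bail_grip in the frame of hook_a between -0.004 and 0.016 m and horizontal distance between wide_roll_a and hook_a above 0.15 m) or (x of bail_grip in the frame of hook_b between -0.045 and 0.07 m and y of bail_grip in the frame of hook_b between -0.035 and 0.035 m and z of bail_grip in the frame of hook_b between -0.004 and 0.016 m and horizontal distance between wide_roll_b and hook_b above 0.15 m)) and height (world z) of caddy above 0.03 m and angle between caddy's own z axis and vertical below 0.35 rad and contact force between caddy and rack above 1 N and linear speed of caddy below 0.1 m/s and angular speed of caddy below 0.8 rad/s); the robot touches nothing.
It fails at once if The carton or the adapter is pushed more than 50 mm (distance of any of carton, adapter from where it was at the start of the episode above 0.05 m).
It fails at once if The wide roll on the taken hook is shifted more than 30 mm (distance of any of wide_roll_a, wide_roll_b from where it was at the start of the episode above 0.03 m).
It fails at once if The caddy is tipped by more than 0.7 rad (angle between caddy's own z axis and vertical above 0.7 rad).
Of roll1, roll2, roll3, roll4 only 2 to 4 are there at a start; the rules pass over those that are not, and their reading is None.
Of wide_roll_a, wide_roll_b only 1 to 1 are there at a start; the rules pass over those that are not, and their reading is None.
At some moment in a run one of roll1, roll2, roll3, roll4 may be knocked a few centimetres aside while the robot is not near it.
It also fails if it takes over 210 s, if anything falls off the work surface, if the arm or the gripper's body presses on something with over 40 N, if the wrist force passes 120 N, or if a joint passes its speed limit or range.

## Working session

There is one attempt and no reset: what is moved stays moved. The work goes in short steps, Python scripts to look and compute and a shell command to move; the robot and the scene stay as the last step left them, time stands still between calls to the robot, and variables do not carry over. Pictures are saved under pics/ and viewed, at most 14 in all, crops included, and the job is handed in when it is done.

```bash
ls; mkdir -p pics; cat > h.py <<'E'
import numpy as np, cv2
from station import bot
from scipy.spatial.transform import Rotation as R
def cap(n,save=None):
    p=bot.capture(n)
    if save: cv2.imwrite('pics/'+save,cv2.cvtColor(p['image'],cv2.COLOR_RGB2BGR))
    return p
def w(p,a): return (p['extrinsics']@np.r_[a,1])[:3]
def cloud(p):
    d=p['depth'];v,u=np.indices(d.shape)
    c=np.stack([(u-p['cx'])/p['fx']*d,(v-p['cy'])/p['fy']*d,d,np.ones_like(d)],-1)
    return (c@p['extrinsics'].T)[...,:3]
def pix(p,x):
    c=np.linalg.inv(p['extrinsics'])@np.r_[x,1]
    return np.array([c[0]/c[2]*p['fx']+p['cx'],c[1]/c[2]*p['fy']+p['cy']])
def rec(p,names):
    for n in names:
        for r in bot.recognise(p,n):
            x=w(p,r['at']); print(n,round(r['score'],2),x.round(3),pix(p,x).round())
E
python3 - <<'E'
from h import *
p=cap('top','top1.png'); rec(p,['roll1','caddy','bail_grip','rack','wide_roll_a','adapter','carton'])
p=cap('scene','scene1.png'); rec(p,['roll1','caddy','bail_grip','wide_roll_a'])
print(bot.get_state())
E
```

```text
pics
roll1 0.95 [0.477 0.35  0.052] [146. 234.]
roll1 0.91 [0.589 0.349 0.053] [147. 192.]
roll1 0.7 [0.396 0.263 0.057] [178. 266.]
roll1 0.65 [ 0.475 -0.33   0.053] [410. 238.]
roll1 0.57 [0.541 0.267 0.051] [178. 210.]
caddy 0.89 [ 0.539 -0.01   0.003] [285. 213.]
bail_grip 0.7 [ 0.464 -0.01   0.061] [285. 241.]
rack 0.66 [ 0.782 -0.041  0.062] [298. 118.]
wide_roll_a 0.92 [0.678 0.119 0.233] [228. 145.]
adapter 0.89 [ 0.576 -0.374  0.033] [425. 200.]
adapter 0.39 [ 0.782 -0.04   0.055] [297. 119.]
carton 0.67 [ 0.4   -0.253  0.045] [379. 267.]
roll1 0.89 [0.485 0.36  0.051] [435. 326.]
roll1 0.84 [ 0.484 -0.329  0.043] [216. 187.]
roll1 0.77 [0.56  0.269 0.051] [373. 320.]
roll1 0.6 [0.413 0.262 0.045] [411. 283.]
roll1 0.58 [0.604 0.36  0.053] [400. 361.]
caddy 0.57 [0.51  0.029 0.045] [302. 252.]
bail_grip 0.64 [0.465 0.003 0.06 ] [307. 233.]
wide_roll_a 0.78 [0.698 0.14  0.217] [277. 258.]
{'time': 0.65, 'joint_pos': array([-1.46530048e+00,  3.80601753e-01,  1.29740680e+00, -3.06708005e-05,
        1.46359550e+00, -2.15292340e-01]), 'qd': array([-0.0020489 ,  0.00019833, -0.000404  ,  0.00021266, -0.00046275,
        0.00010904]), 'effort': array([-1.02966835e-03, -4.48208642e+01, -2.31427592e+01, -2.34824938e-04,
        4.92425897e-04,  3.05951369e-05]), 'tcp_pos': array([ 0.17341574, -0.52192386,  0.25631916]), 'tool_rot': array([-3.10125478e+00, -5.01738137e-01,  4.68462689e-05]), 'contact_force': array([-0.79533337,  0.28928947, -0.31948682]), 'moment': array([ 0.00207624, -0.03476946,  0.00278222]), 'grasp_force': 0.0, 'gripper_width': 0.08528231037825701}
```

View pics/top1.png

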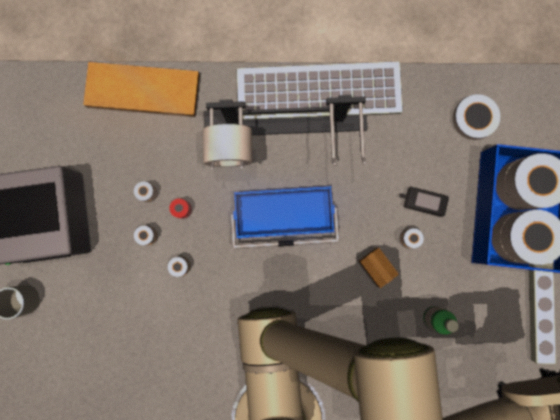

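View pics/scene1.png

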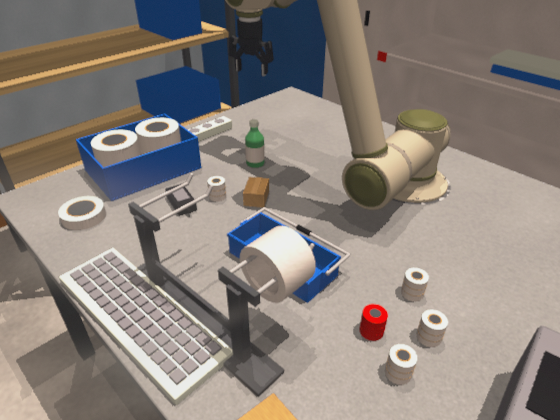

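The top view shows white rolls at (143,190), (144,235), (177,266) and (413,238), and a red look-alike at (179,208). The wide roll is on the left hook (228,145). The right hook (347,130) is free.

```bash
cat > m.py <<'E'
from h import *
def rolls(p,c,seed):
    for s in seed:
        m=(np.hypot(c[...,0]-s[0],c[...,1]-s[1])<.045)&(c[...,2]>.047)&(c[...,2]<.066)
        q=c[m].astype(np.float32)
        if len(q)>10:
            (cx,cy),r=cv2.minEnclosingCircle(q[:,:2]); print('roll',len(q),(q.min(0)[:2]+q.max(0)[:2])/2,(cx,cy),r,np.median(q[:,2]))
def caddy(p,c):
    I=p['image'].astype(int)
    m=(I[...,2]>I[...,0]+50)&(c[...,2]>.05)&(c[...,2]<.075)&(abs(c[...,1])<.3)&(c[...,0]<.75)
    r=cv2.minAreaRect(c[m][:,:2].astype(np.float32)); print('caddy',r,m.sum(),c[m][:,2].mean()); return r
E
python3 - <<'E'
from m import *
p=cap('top');c=cloud(p)
rolls(p,c,[(.477,.35),(.589,.349),(.396,.263),(.475,-.33),(.541,.267)])
caddy(p,c)
m=(c[...,2]>.19)&(c[...,2]<.235)&(c[...,0]>.55)&(c[...,1]>-.3)&(c[...,1]<.02)
q=c[m];
for x in np.arange(.56,.84,.02):
    s=q[(abs(q[:,0]-x)<.01)]
    if len(s): 
        l=s[s[:,1]>-.155];r=s[s[:,1]<=-.155]
        print(x.round(2),len(s),l[:,1].mean().round(4),r[:,1].mean().round(4),s[:,2].mean().round(3), s[:,1].min().round(3),s[:,1].max().round(3))
m=(c[...,2]>.045)&(c[...,2]<.075)&(c[...,0]>.42)&(c[...,0]<.5)&(abs(c[...,1])<.16)
q=c[m];print(np.polyfit(q[:,1],q[:,0],1),q.mean(0),q.min(0),q.max(0))
p=cap('scene');c=cloud(p)
rolls(p,c,[(.477,.35),(.589,.349),(.396,.263),(.475,-.33),(.541,.267)]);caddy(p,c)
E
```

```text
Traceback (most recent call last):
  File "m.py", line 7, in rolls
    (cx,cy),r=cv2.minEnclosingCircle(q[:,:2]); print('roll',len(q),(q.min(0)[:2]+q.max(0)[:2])/2,(cx,cy),r,np.median(q[:,2]))
              ~~~~~~~~~~~~~~~~~~~~~~^^^^^^^^^
cv2.error: OpenCV(4.12.0) /io/opencv/modules/imgproc/src/shapedescr.cpp:201: error: (-215:Assertion failed) count >= 0 && (depth == CV_32F || depth == CV_32S) in function 'minEnclosingCircle'
```

```bash
sed -i 's/minEnclosingCircle(q\[:,:2\])/minEnclosingCircle(q[:,:2].copy())/; s/c\[m\]\[:,:2\].astype(np.float32)/c[m][:,:2].astype(np.float32).copy()/' m.py
python3 - <<'E'
from m import *
np.set_printoptions(precision=4,suppress=True)
S=[(.477,.35),(.589,.349),(.396,.263),(.475,-.33),(.541,.267)]
p=cap('top');c=cloud(p)
rolls(p,c,S)
caddy(p,c)
m=(c[...,2]>.19)&(c[...,2]<.235)&(c[...,0]>.55)&(c[...,1]>-.3)&(c[...,1]<.02)
q=c[m];
for x in np.arange(.56,.84,.02):
    s=q[(abs(q[:,0]-x)<.01)]
    if len(s): 
        l=s[s[:,1]>-.155];r=s[s[:,1]<=-.155]
        print(x.round(2),len(s),l[:,1].mean().round(4),r[:,1].mean().round(4),s[:,2].mean().round(3), s[:,1].min().round(3),s[:,1].max().round(3))
m=(c[...,2]>.045)&(c[...,2]<.075)&(c[...,0]>.42)&(c[...,0]<.5)&(abs(c[...,1])<.16)
q=c[m];print(np.polyfit(q[:,1],q[:,0],1),q.mean(0),q.min(0),q.max(0))
p=cap('scene');c=cloud(p)
rolls(p,c,S);caddy(p,c)
E
```

```text
roll 298 [0.4759 0.3555] (0.47614437341690063, 0.3557867109775543) 0.025668233633041382 0.05551619
roll 296 [0.5913 0.3597] (0.5909053683280945, 0.3602008819580078) 0.026036027818918228 0.05555263
roll 304 [0.3961 0.2658] (0.39593201875686646, 0.2664019465446472) 0.025510260835289955 0.05583577
roll 308 [ 0.476  -0.3385] (0.4761298596858978, -0.3381770849227905) 0.025581857189536095 0.0543614
roll 293 [0.5478 0.2661] (0.5473904609680176, 0.2659423351287842) 0.025222182273864746 0.055518597
caddy ((0.5392225384712219, -0.006107017397880554), (0.11837463080883026, 0.2601708769798279), 4.121813774108887) 675 0.06009698459332128
0.64 30 -0.1198 -0.1878 0.216 -0.191 -0.116
0.66 54 -0.1194 -0.1871 0.203 -0.191 -0.117
0.68 59 -0.1185 -0.1863 0.202 -0.191 -0.115
0.7 59 -0.1177 -0.1853 0.202 -0.189 -0.114
0.72 59 -0.1168 -0.185 0.202 -0.189 -0.113
0.74 61 -0.1158 -0.1835 0.202 -0.187 -0.112
0.76 57 -0.1146 -0.1827 0.202 -0.187 -0.112
0.78 203 -0.1259 -0.1752 0.205 -0.193 -0.102
0.8 161 -0.1329 -0.173 0.208 -0.192 -0.102
[-0.0445  0.4706] [ 0.4707 -0.0039  0.0592] [ 0.4473 -0.1464  0.0472] [0.4986 0.1261 0.0676]
roll 477 [0.4755 0.3517] (0.475861519575119, 0.3524092733860016) 0.026378700509667397 0.055788048
roll 575 [0.5903 0.3558] (0.5902215838432312, 0.3565720319747925) 0.026528382673859596 0.055741787
roll 359 [0.3963 0.2621] (0.39600858092308044, 0.2617868185043335) 0.02654988504946232 0.055815022
roll 164 [ 0.4757 -0.3412] (0.47617244720458984, -0.34165284037590027) 0.026775799691677094 0.056725536
roll 455 [0.5479 0.2625] (0.5477845072746277, 0.26246753334999084) 0.025761503726243973 0.05588635
caddy ((0.5384166836738586, -0.008866488933563232), (0.12148045003414154, 0.25952258706092834), 4.034485816955566) 728 0.05869122235071501
```

```bash
python3 -m jog '[{"tx":1,"ty":0.6,"wz":0.9},{"tx":1,"ty":0.6,"wz":0.9},{"tx":1,"ty":0.6,"wz":0.9},{"tx":1,"ty":0.6,"wz":0.9},{"tx":1,"ty":0.6,"wz":0.9},{"tx":1,"ty":0.6,"wz":0.9},{"tx":1,"ty":0.6,"wz":0.9},{"tx":1,"ty":0.6,"wz":0.9},{"tx":1,"ty":0.6,"wz":0.9},{"tx":1,"ty":0.6,"wz":0.7},{"tx":1,"ty":0.6},{"tx":1,"ty":0.6}]' 0.78 40
python3 -m jog '[{"tx":1,"ty":0.6},{"tx":1,"ty":0.6},{"tx":1,"ty":0.6},{"tx":0.15,"ty":0.1},{},{}]'
python3 - <<'E'
from m import *
s=bot.get_state();Y=R.from_rotvec(s['tool_rot']).as_matrix();print(s['tcp_pos'],Y[:,1],s['gripper_width'])
p=cap('top');c=cloud(p);rolls(p,c,[(.476,-.34)])
p=cap('wrist','w1.png');c=cloud(p);rolls(p,c,[(.476,-.34)])
rec(p,['roll1','adapter','carton'])
m=(c[...,2]>.025)&(c[...,2]<.04)&(c[...,0]>.5)&(c[...,1]<-.3); print(c[m].min(0),c[m].max(0))
E
```

```text
[ 0.17344209 -0.52192181  0.25632308] [ 3.15321445e-01 -9.48984924e-01  1.35918082e-05] 0.0853760268622605
roll 306 [ 0.47609937 -0.33822986] (0.47590357065200806, -0.3381333649158478) 0.025255747139453888 0.054602727invalid input
invalid input
Traceback (most recent call last):
ValueError: zero-size array to reduction operation minimum which has no identity
```

```bash
python3 -m jog --help; python3 -m jog '[{"tx":1,"ty":0.6,"tz":0,"wx":0,"wy":0,"wz":0.9}]' 0.78 40
```

```text
time: 1.15
tcp_pos: [0.1922, -0.5108, 0.2561]
tool_rot: [3.06, 0.708, -0.001]
contact_force: [1.0, 0.3, 0.2]
gripper_width: 0.0731
grasp_force: 0.0invalid input: not JSON, or not a number
```

```bash
python3 -m jog '[{"tx":1,"ty":0.6,"tz":0,"wx":0,"wy":0,"wz":0.9},{"tx":1,"ty":0.6,"tz":0,"wx":0,"wy":0,"wz":0.9},{"tx":1,"ty":0.6,"tz":0,"wx":0,"wy":0,"wz":0.9},{"tx":1,"ty":0.6,"tz":0,"wx":0,"wy":0,"wz":0.9},{"tx":1,"ty":0.6,"tz":0,"wx":0,"wy":0,"wz":0.9},{"tx":1,"ty":0.6,"tz":0,"wx":0,"wy":0,"wz":0.9},{"tx":1,"ty":0.6,"tz":0,"wx":0,"wy":0,"wz":0.9},{"tx":1,"ty":0.6,"tz":0,"wx":0,"wy":0,"wz":0.9},{"tx":1,"ty":0.6,"tz":0,"wx":0,"wy":0,"wz":0.7},{"tx":1,"ty":0.6,"tz":0,"wx":0,"wy":0,"wz":0},{"tx":1,"ty":0.6,"tz":0,"wx":0,"wy":0,"wz":0},{"tx":1,"ty":0.6,"tz":0,"wx":0,"wy":0,"wz":0}]'
python3 -m jog '[{"tx":1,"ty":0.6,"tz":0,"wx":0,"wy":0,"wz":0},{"tx":1,"ty":0.6,"tz":0,"wx":0,"wy":0,"wz":0},{"tx":0.15,"ty":0.1,"tz":0,"wx":0,"wy":0,"wz":0},{"tx":0,"ty":0,"tz":0,"wx":0,"wy":0,"wz":0}]'
python3 - <<'E'
from m import *
s=bot.get_state();Y=R.from_rotvec(s['tool_rot']).as_matrix();print(s['tcp_pos'],Y[:,1],s['gripper_width'])
p=cap('wrist','w1.png');c=cloud(p);rolls(p,c,[(.476,-.34)])
rec(p,['roll1','adapter','carton'])
m=(c[...,2]>.025)&(c[...,2]<.04)&(c[...,0]>.5)&(c[...,1]<-.3)
if m.any(): print(c[m].min(0),c[m].max(0))
E
```

```text
time: 2.35
tcp_pos: [0.4342, -0.3654, 0.2563]
tool_rot: [2.142, 2.298, -0.0]
contact_force: [0.0, 0.4, -0.2]
gripper_width: 0.0665
grasp_force: 0.0
time: 2.75
tcp_pos: [0.4765, -0.3397, 0.2562]
tool_rot: [-2.141, -2.299, 0.0]
contact_force: [-0.1, -0.4, 0.0]
gripper_width: 0.0666
grasp_force: 0.0
[ 0.47653625 -0.33971421  0.25617166] [ 9.97472231e-01  7.10566036e-02 -3.27892662e-04] 0.06664066963989519
roll 1987 [ 0.47565216 -0.34104994] (0.47532832622528076, -0.3412172794342041) 0.02513248100876808 0.055833977
roll1 0.78 [ 0.478 -0.34   0.057] [278. 183.]
roll1 0.74 [ 0.404 -0.26   0.047] [205.  91.]
roll1 0.46 [ 0.766 -0.226  0.003] [559.  85.]
adapter 0.62 [ 0.569 -0.378  0.032] [358. 218.]
[ 0.5007687  -0.63296705  0.02500797] [ 0.85047804 -0.32721655  0.03999769]
```

View pics/w1.png

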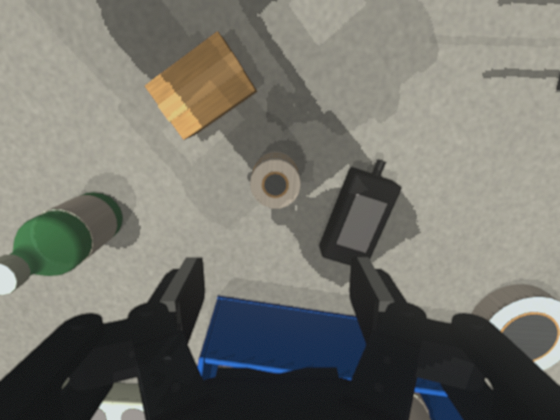

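Wrist view: the roll is at (275,183). The nearest adapter edge is at about column 345, roughly 70 mm away, so the fingers clear it.

```bash
python3 -m jog '[{"tx":-0.05,"ty":-0.06,"tz":-1,"wx":0,"wy":0,"wz":0},{"tx":0,"ty":0,"tz":-1,"wx":0,"wy":0,"wz":0},{"tx":0,"ty":0,"tz":-1,"wx":0,"wy":0,"wz":0},{"tx":0,"ty":0,"tz":-1,"wx":0,"wy":0,"wz":0},{"tx":0,"ty":0,"tz":-1,"wx":0,"wy":0,"wz":0},{"tx":0,"ty":0,"tz":-1,"wx":0,"wy":0,"wz":0},{"tx":0,"ty":0,"tz":-1,"wx":0,"wy":0,"wz":0},{"tx":0,"ty":0,"tz":-1,"wx":0,"wy":0,"wz":0},{"tx":0,"ty":0,"tz":-1,"wx":0,"wy":0,"wz":0},{"tx":0,"ty":0,"tz":-1,"wx":0,"wy":0,"wz":0},{"tx":0,"ty":0,"tz":-0.5,"wx":0,"wy":0,"wz":0},{"tx":0,"ty":0,"tz":0,"wx":0,"wy":0,"wz":0}]'
python3 -m jog '[{"tx":0,"ty":0,"tz":0,"wx":0,"wy":0,"wz":0},{"tx":0,"ty":0,"tz":0,"wx":0,"wy":0,"wz":0},{"tx":0,"ty":0,"tz":0,"wx":0,"wy":0,"wz":0},{"tx":0,"ty":0,"tz":0,"wx":0,"wy":0,"wz":0},{"tx":0,"ty":0,"tz":0,"wx":0,"wy":0,"wz":0},{"tx":0,"ty":0,"tz":0,"wx":0,"wy":0,"wz":0},{"tx":0,"ty":0,"tz":0,"wx":0,"wy":0,"wz":0}]' 0.3 40
python3 -m jog '[{"tx":0,"ty":0,"tz":1,"wx":0,"wy":0,"wz":0},{"tx":0,"ty":0,"tz":1,"wx":0,"wy":0,"wz":0},{"tx":0,"ty":0,"tz":1,"wx":0,"wy":0,"wz":0},{"tx":0,"ty":0,"tz":1,"wx":0,"wy":0,"wz":0},{"tx":0,"ty":0,"tz":1,"wx":0,"wy":0,"wz":0},{"tx":0,"ty":0,"tz":1,"wx":0,"wy":0,"wz":0}]'
python3 - <<'E'
import numpy as np
a=.0715;c=np.array([.539,-.0075]);y=np.array([-np.sin(a),np.cos(a)])
for t in(-.09,-.03,.03,.09):print(t,c+t*y)
E
```

```text
time: 4.15
tcp_pos: [0.4747, -0.3411, 0.0454]
tool_rot: [-2.142, -2.295, -0.0]
contact_force: [-0.3, 0.2, 0.4]
gripper_width: 0.0666
grasp_force: 0.0
time: 4.85
tcp_pos: [0.4758, -0.3416, 0.0475]
tool_rot: [2.141, 2.296, -0.001]
contact_force: [-0.6, 0.4, 6.8]
gripper_width: 0.0489
grasp_force: 41.8
time: 5.45
tcp_pos: [0.4752, -0.3408, 0.1671]
tool_rot: [-2.142, -2.298, -0.0]
contact_force: [-0.4, 0.4, -1.8]
gripper_width: 0.0491
grasp_force: 41.8
-0.09 [ 0.54542952 -0.09727005]
-0.03 [ 0.54114317 -0.03742335]
0.03 [0.53685683 0.02242335]
0.09 [0.53257048 0.08227005]
```

```bash
python3 -m jog '[{"tx":0.29,"ty":1,"tz":0,"wx":0,"wy":0,"wz":0},{"tx":0.29,"ty":1,"tz":0,"wx":0,"wy":0,"wz":0},{"tx":0.29,"ty":1,"tz":0,"wx":0,"wy":0,"wz":0},{"tx":0.29,"ty":1,"tz":0,"wx":0,"wy":0,"wz":0},{"tx":0.29,"ty":1,"tz":0,"wx":0,"wy":0,"wz":0},{"tx":0.29,"ty":1,"tz":0,"wx":0,"wy":0,"wz":0},{"tx":0.29,"ty":1,"tz":0,"wx":0,"wy":0,"wz":0},{"tx":0.29,"ty":1,"tz":0,"wx":0,"wy":0,"wz":0},{"tx":0.29,"ty":1,"tz":0,"wx":0,"wy":0,"wz":0},{"tx":0.29,"ty":1,"tz":0,"wx":0,"wy":0,"wz":0},{"tx":0.29,"ty":1,"tz":0,"wx":0,"wy":0,"wz":0},{"tx":0.29,"ty":1,"tz":0,"wx":0,"wy":0,"wz":0}]'
python3 -m jog '[{"tx":0.02,"ty":0.18,"tz":0,"wx":0,"wy":0,"wz":0},{"tx":0,"ty":0,"tz":0,"wx":0,"wy":0,"wz":0},{"tx":0,"ty":0,"tz":0,"wx":0,"wy":0,"wz":0}]'
python3 - <<'E'
from m import *
s=bot.get_state();print(s['tcp_pos'])
p=cap('top','t2.png');c=cloud(p);caddy(p,c)
p=cap('scene');c=cloud(p);caddy(p,c)
p=cap('wrist','w2.png')
E
```

```text
time: 6.65
tcp_pos: [0.545, -0.1001, 0.1663]
tool_rot: [-2.142, -2.298, 0.0]
contact_force: [0.2, -0.3, -1.0]
gripper_width: 0.049
grasp_force: 41.8
time: 6.95
tcp_pos: [0.5452, -0.0982, 0.1663]
tool_rot: [2.143, 2.297, -0.0]
contact_force: [-0.3, 0.1, -0.9]
gripper_width: 0.049
grasp_force: 41.8
[ 0.54523393 -0.09815592  0.16631442]
caddy ((0.5357453227043152, 0.045048877596855164), (0.1178208589553833, 0.15778499841690063), 3.6599674224853516) 321 0.060282845091676314
caddy ((0.5372028350830078, -0.008452072739601135), (0.12162210047245026, 0.258389413356781), 4.180781841278076) 665 0.05848899022972125
```

View pics/w2.png

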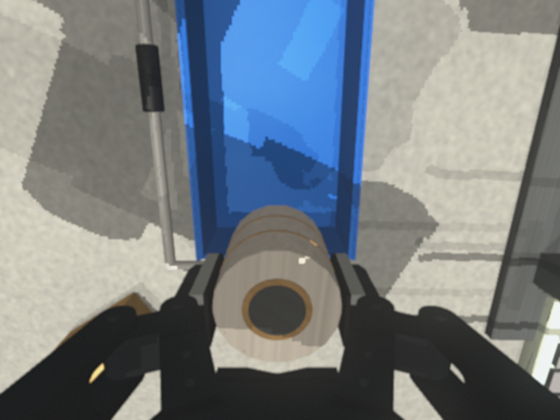

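The wrist view shows the roll (277,305) lined up with the caddy's centre line, which runs from column 190 to 365. Lowering it.

```bash
python3 -m jog '[{"tx":-0.05,"ty":0.1,"tz":-1,"wx":0,"wy":0,"wz":0},{"tx":0,"ty":0,"tz":-1,"wx":0,"wy":0,"wz":0},{"tx":0,"ty":0,"tz":-1,"wx":0,"wy":0,"wz":0},{"tx":0,"ty":0,"tz":-1,"wx":0,"wy":0,"wz":0},{"tx":0,"ty":0,"tz":-1,"wx":0,"wy":0,"wz":0},{"tx":0,"ty":0,"tz":-0.5,"wx":0,"wy":0,"wz":0},{"tx":0,"ty":0,"tz":-0.1,"wx":0,"wy":0,"wz":0},{"tx":0,"ty":0,"tz":0,"wx":0,"wy":0,"wz":0}]'
python3 -m jog '[{"tx":0,"ty":0,"tz":0,"wx":0,"wy":0,"wz":0},{"tx":0,"ty":0,"tz":0,"wx":0,"wy":0,"wz":0},{"tx":0,"ty":0,"tz":0,"wx":0,"wy":0,"wz":0},{"tx":0,"ty":0,"tz":0,"wx":0,"wy":0,"wz":0}]' 0.74
python3 -m jog '[{"tx":0,"ty":0,"tz":1,"wx":0,"wy":0,"wz":0},{"tx":0,"ty":0,"tz":1,"wx":0,"wy":0,"wz":0},{"tx":0,"ty":0,"tz":1,"wx":0,"wy":0,"wz":0},{"tx":0,"ty":0,"tz":1,"wx":0,"wy":0,"wz":0},{"tx":0,"ty":0,"tz":1,"wx":0,"wy":0,"wz":0},{"tx":0,"ty":0,"tz":0.5,"wx":0,"wy":0,"wz":0},{"tx":0,"ty":0,"tz":0,"wx":0,"wy":0,"wz":0}]'
python3 - <<'E'
from m import *
S=[(.476,.354),(.591,.358),(.396,.264)]
p=cap('top');c=cloud(p);rolls(p,c,S);rec(p,['roll1'])
p=cap('wrist');rec(p,['roll1'])
E
```

```text
time: 7.9
tcp_pos: [0.5446, -0.0958, 0.0547]
tool_rot: [2.142, 2.297, 0.0]
contact_force: [-0.2, -1.5, -1.5]
gripper_width: 0.049
grasp_force: 41.8
time: 8.3
tcp_pos: [0.5446, -0.0956, 0.0547]
tool_rot: [2.142, 2.297, 0.0]
contact_force: [1.5, -1.3, 0.5]
gripper_width: 0.0632
grasp_force: 0.0
time: 9.0
tcp_pos: [0.5448, -0.0957, 0.1654]
tool_rot: [2.141, 2.296, 0.001]
contact_force: [-0.1, -0.6, -0.6]
gripper_width: 0.0631
grasp_force: 0.0
roll 299 [0.47590575 0.35543746] (0.47591033577919006, 0.35568472743034363) 0.025178972631692886 0.055994492
roll 294 [0.5913873  0.35943225] (0.5917254686355591, 0.36006754636764526) 0.025590261444449425 0.05554638
roll 304 [0.39592594 0.2656303 ] (0.3963443338871002, 0.2664222717285156) 0.0254809632897377 0.055386003
roll1 0.87 [0.477 0.35  0.056] [145. 235.]
roll1 0.72 [0.591 0.352 0.052] [146. 191.]
roll1 0.62 [0.395 0.261 0.058] [178. 267.]
roll1 0.8 [ 0.545 -0.094  0.061] [277. 212.]
```

```bash
python3 -m jog '[{"tx":-0.41,"ty":1,"tz":0,"wx":0,"wy":0,"wz":0},{"tx":-0.41,"ty":1,"tz":0,"wx":0,"wy":0,"wz":0},{"tx":-0.41,"ty":1,"tz":0,"wx":0,"wy":0,"wz":0},{"tx":-0.41,"ty":1,"tz":0,"wx":0,"wy":0,"wz":0},{"tx":-0.41,"ty":1,"tz":0,"wx":0,"wy":0,"wz":0},{"tx":-0.41,"ty":1,"tz":0,"wx":0,"wy":0,"wz":0},{"tx":-0.41,"ty":1,"tz":0,"wx":0,"wy":0,"wz":0},{"tx":-0.41,"ty":1,"tz":0,"wx":0,"wy":0,"wz":0},{"tx":-0.41,"ty":1,"tz":0,"wx":0,"wy":0,"wz":0}]' 0.9
python3 -m jog '[{"tx":-0.41,"ty":1,"tz":0,"wx":0,"wy":0,"wz":0},{"tx":-0.41,"ty":1,"tz":0,"wx":0,"wy":0,"wz":0},{"tx":-0.41,"ty":1,"tz":0,"wx":0,"wy":0,"wz":0},{"tx":-0.41,"ty":1,"tz":0,"wx":0,"wy":0,"wz":0},{"tx":-0.41,"ty":1,"tz":0,"wx":0,"wy":0,"wz":0},{"tx":-0.41,"ty":1,"tz":0,"wx":0,"wy":0,"wz":0},{"tx":-0.41,"ty":1,"tz":0,"wx":0,"wy":0,"wz":0},{"tx":-0.41,"ty":1,"tz":0,"wx":0,"wy":0,"wz":0},{"tx":-0.41,"ty":1,"tz":0,"wx":0,"wy":0,"wz":0},{"tx":0,"ty":0,"tz":0,"wx":0,"wy":0,"wz":0},{"tx":0,"ty":0,"tz":0,"wx":0,"wy":0,"wz":0}]'
python3 - <<'E'
from m import *
S=[(.476,.354),(.591,.358),(.396,.264)]
p=cap('wrist');c=cloud(p);rolls(p,c,S);rec(p,['roll1'])
E
```

```text
time: 10.1
tcp_pos: [0.4699, 0.0853, 0.1636]
tool_rot: [-2.142, -2.297, 0.001]
contact_force: [0.8, 1.2, -0.8]
gripper_width: 0.077
grasp_force: 0.0
time: 11.2
tcp_pos: [0.3966, 0.2644, 0.1638]
tool_rot: [-2.141, -2.299, 0.002]
contact_force: [0.7, -0.5, 0.1]
gripper_width: 0.0767
grasp_force: 0.0
roll 5119 [0.47468215 0.3531589 ] (0.47470375895500183, 0.35348591208457947) 0.02531357854604721 0.055964403
roll 1203 [0.574908   0.35456657] (0.5797742605209351, 0.3545665740966797) 0.022584732621908188 0.054778136
roll 3662 [0.3948847  0.26339084] (0.39507073163986206, 0.26345089077949524) 0.025268452242016792 0.055822022
roll1 0.93 [0.469 0.353 0.059] [399.  89.]
roll1 0.89 [0.572 0.355 0.04 ] [537.  98.]
roll1 0.6 [0.392 0.269 0.052] [269. 205.]
```

```bash
python3 -m jog '[{"tx":-0.08,"ty":-0.05,"tz":-1,"wx":0,"wy":0,"wz":0},{"tx":0,"ty":0,"tz":-1,"wx":0,"wy":0,"wz":0},{"tx":0,"ty":0,"tz":-1,"wx":0,"wy":0,"wz":0},{"tx":0,"ty":0,"tz":-1,"wx":0,"wy":0,"wz":0},{"tx":0,"ty":0,"tz":-1,"wx":0,"wy":0,"wz":0},{"tx":0,"ty":0,"tz":-0.9,"wx":0,"wy":0,"wz":0},{"tx":0,"ty":0,"tz":0,"wx":0,"wy":0,"wz":0}]'
python3 -m jog '[{"tx":0,"ty":0,"tz":0,"wx":0,"wy":0,"wz":0},{"tx":0,"ty":0,"tz":0,"wx":0,"wy":0,"wz":0},{"tx":0,"ty":0,"tz":0,"wx":0,"wy":0,"wz":0},{"tx":0,"ty":0,"tz":0,"wx":0,"wy":0,"wz":0},{"tx":0,"ty":0,"tz":0,"wx":0,"wy":0,"wz":0},{"tx":0,"ty":0,"tz":0,"wx":0,"wy":0,"wz":0},{"tx":0,"ty":0,"tz":0,"wx":0,"wy":0,"wz":0}]' 0.3 40
python3 -m jog '[{"tx":0,"ty":0,"tz":1,"wx":0,"wy":0,"wz":0},{"tx":0,"ty":0,"tz":1,"wx":0,"wy":0,"wz":0},{"tx":0,"ty":0,"tz":1,"wx":0,"wy":0,"wz":0},{"tx":0,"ty":0,"tz":1,"wx":0,"wy":0,"wz":0},{"tx":0,"ty":0,"tz":1,"wx":0,"wy":0,"wz":0},{"tx":0,"ty":0,"tz":1,"wx":0,"wy":0,"wz":0}]'
```

```text
time: 12.0
tcp_pos: [0.3947, 0.2624, 0.0447]
tool_rot: [-2.143, -2.295, 0.006]
contact_force: [-0.0, 0.3, 0.7]
gripper_width: 0.077
grasp_force: 0.0
time: 12.7
tcp_pos: [0.3958, 0.2635, 0.0474]
tool_rot: [2.141, 2.297, 0.003]
contact_force: [-0.4, -2.5, 7.0]
gripper_width: 0.0489
grasp_force: 42.0
time: 13.3
tcp_pos: [0.395, 0.2634, 0.1676]
tool_rot: [2.142, 2.298, 0.001]
contact_force: [-0.2, 0.4, -1.9]
gripper_width: 0.0493
grasp_force: 42.0
```

```bash
python3 -m jog '[{"tx":0.485,"ty":-1,"tz":0,"wx":0,"wy":0,"wz":0},{"tx":0.485,"ty":-1,"tz":0,"wx":0,"wy":0,"wz":0},{"tx":0.485,"ty":-1,"tz":0,"wx":0,"wy":0,"wz":0},{"tx":0.485,"ty":-1,"tz":0,"wx":0,"wy":0,"wz":0},{"tx":0.485,"ty":-1,"tz":0,"wx":0,"wy":0,"wz":0},{"tx":0.485,"ty":-1,"tz":0,"wx":0,"wy":0,"wz":0},{"tx":0.485,"ty":-1,"tz":0,"wx":0,"wy":0,"wz":0},{"tx":0.485,"ty":-1,"tz":0,"wx":0,"wy":0,"wz":0},{"tx":0.485,"ty":-1,"tz":0,"wx":0,"wy":0,"wz":0}]'
python3 -m jog '[{"tx":0.485,"ty":-1,"tz":0,"wx":0,"wy":0,"wz":0},{"tx":0.485,"ty":-1,"tz":0,"wx":0,"wy":0,"wz":0},{"tx":0.485,"ty":-1,"tz":0,"wx":0,"wy":0,"wz":0},{"tx":0.485,"ty":-1,"tz":0,"wx":0,"wy":0,"wz":0},{"tx":0.485,"ty":-1,"tz":0,"wx":0,"wy":0,"wz":0},{"tx":0.485,"ty":-1,"tz":0,"wx":0,"wy":0,"wz":0},{"tx":0,"ty":0,"tz":0,"wx":0,"wy":0,"wz":0},{"tx":0,"ty":0,"tz":0,"wx":0,"wy":0,"wz":0}]'
python3 -m jog '[{"tx":0,"ty":0,"tz":-1,"wx":0,"wy":0,"wz":0},{"tx":0,"ty":0,"tz":-1,"wx":0,"wy":0,"wz":0},{"tx":0,"ty":0,"tz":-1,"wx":0,"wy":0,"wz":0},{"tx":0,"ty":0,"tz":-1,"wx":0,"wy":0,"wz":0},{"tx":0,"ty":0,"tz":-1,"wx":0,"wy":0,"wz":0},{"tx":0,"ty":0,"tz":-0.5,"wx":0,"wy":0,"wz":0},{"tx":0,"ty":0,"tz":0,"wx":0,"wy":0,"wz":0}]'
```

```text
time: 14.2
tcp_pos: [0.4827, 0.0826, 0.1667]
tool_rot: [2.142, 2.298, 0.0]
contact_force: [0.6, -0.4, -1.6]
gripper_width: 0.049
grasp_force: 42.0
time: 15.0
tcp_pos: [0.5404, -0.0365, 0.1664]
tool_rot: [-2.143, -2.297, -0.0]
contact_force: [-0.5, -0.1, -1.9]
gripper_width: 0.049
grasp_force: 42.0
time: 15.7
tcp_pos: [0.54, -0.0357, 0.0556]
tool_rot: [-2.14, -2.297, 0.002]
contact_force: [-0.1, 0.3, -1.2]
gripper_width: 0.049
grasp_force: 42.0
```

```bash
python3 -m jog '[{"tx":0,"ty":0,"tz":0,"wx":0,"wy":0,"wz":0},{"tx":0,"ty":0,"tz":0,"wx":0,"wy":0,"wz":0},{"tx":0,"ty":0,"tz":0,"wx":0,"wy":0,"wz":0},{"tx":0,"ty":0,"tz":0,"wx":0,"wy":0,"wz":0}]' 0.74
python3 -m jog '[{"tx":0,"ty":0,"tz":1,"wx":0,"wy":0,"wz":0},{"tx":0,"ty":0,"tz":1,"wx":0,"wy":0,"wz":0},{"tx":0,"ty":0,"tz":1,"wx":0,"wy":0,"wz":0},{"tx":0,"ty":0,"tz":1,"wx":0,"wy":0,"wz":0},{"tx":0,"ty":0,"tz":1,"wx":0,"wy":0,"wz":0},{"tx":0,"ty":0,"tz":0.5,"wx":0,"wy":0,"wz":0},{"tx":0,"ty":0,"tz":0,"wx":0,"wy":0,"wz":0}]'
python3 -m jog '[{"tx":-0.33,"ty":1,"tz":0,"wx":0,"wy":0,"wz":0},{"tx":-0.33,"ty":1,"tz":0,"wx":0,"wy":0,"wz":0},{"tx":-0.33,"ty":1,"tz":0,"wx":0,"wy":0,"wz":0},{"tx":-0.33,"ty":1,"tz":0,"wx":0,"wy":0,"wz":0},{"tx":-0.33,"ty":1,"tz":0,"wx":0,"wy":0,"wz":0},{"tx":-0.33,"ty":1,"tz":0,"wx":0,"wy":0,"wz":0},{"tx":-0.33,"ty":1,"tz":0,"wx":0,"wy":0,"wz":0},{"tx":-0.33,"ty":1,"tz":0,"wx":0,"wy":0,"wz":0},{"tx":-0.33,"ty":1,"tz":0,"wx":0,"wy":0,"wz":0},{"tx":-0.33,"ty":1,"tz":0,"wx":0,"wy":0,"wz":0}]' 0.9
python3 -m jog '[{"tx":0,"ty":1,"tz":0,"wx":0,"wy":0,"wz":0},{"tx":0,"ty":1,"tz":0,"wx":0,"wy":0,"wz":0},{"tx":0,"ty":1,"tz":0,"wx":0,"wy":0,"wz":0},{"tx":0,"ty":1,"tz":0,"wx":0,"wy":0,"wz":0},{"tx":0,"ty":1,"tz":0,"wx":0,"wy":0,"wz":0},{"tx":0,"ty":1,"tz":0,"wx":0,"wy":0,"wz":0},{"tx":0,"ty":1,"tz":0,"wx":0,"wy":0,"wz":0},{"tx":0,"ty":1,"tz":0,"wx":0,"wy":0,"wz":0},{"tx":0,"ty":1,"tz":0,"wx":0,"wy":0,"wz":0},{"tx":0,"ty":0.4,"tz":0,"wx":0,"wy":0,"wz":0},{"tx":0,"ty":0,"tz":0,"wx":0,"wy":0,"wz":0}]'
python3 - <<'E'
from m import *
S=[(.476,.354),(.591,.358),(.396,.264)]
p=cap('wrist');c=cloud(p);rolls(p,c,S);rec(p,['roll1'])
p=cap('top','t3.png');rec(p,['roll1'])
E
```

```text
time: 16.1
tcp_pos: [0.5409, -0.0366, 0.0569]
tool_rot: [2.142, 2.297, 0.001]
contact_force: [-0.6, -0.2, 0.8]
gripper_width: 0.0634
grasp_force: 0.0
time: 16.8
tcp_pos: [0.5411, -0.0366, 0.1675]
tool_rot: [2.141, 2.296, 0.002]
contact_force: [0.2, 0.4, -0.5]
gripper_width: 0.0632
grasp_force: 0.0
time: 17.8
tcp_pos: [0.474, 0.1642, 0.1652]
tool_rot: [-2.142, -2.297, 0.002]
contact_force: [0.1, -0.2, -0.8]
gripper_width: 0.0769
grasp_force: 0.0
time: 18.9
tcp_pos: [0.4744, 0.3519, 0.1653]
tool_rot: [-2.141, -2.299, 0.002]
contact_force: [0.5, -1.1, 0.4]
gripper_width: 0.077
grasp_force: 0.0
roll 3643 [0.47507095 0.3535544 ] (0.4748382270336151, 0.35348421335220337) 0.025039372965693474 0.0558294
roll 3805 [0.58947414 0.3576607 ] (0.589546263217926, 0.35732415318489075) 0.02527010813355446 0.055851296
roll1 0.95 [0.472 0.359 0.059] [274. 203.]
roll1 0.95 [0.579 0.365 0.056] [424. 204.]
roll1 0.78 [0.544 0.263 0.053] [180. 209.]
roll1 0.7 [0.593 0.348 0.051] [148. 190.]
roll1 0.69 [0.478 0.349 0.056] [146. 234.]
roll1 0.63 [ 0.543 -0.085  0.06 ] [314. 210.]
roll1 0.6 [ 0.538 -0.032  0.062] [294. 212.]
```

View pics/t3.png

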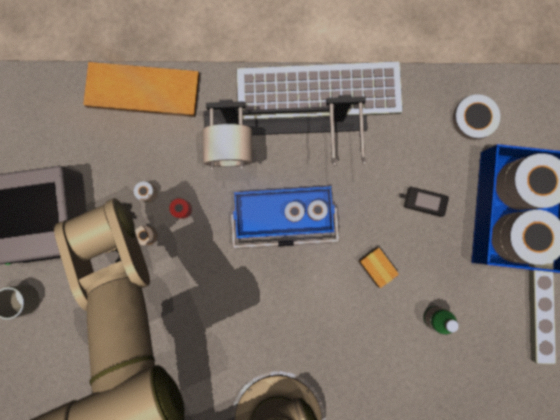

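The top view shows two rolls standing in the caddy at (317,210) and (294,212), with nothing else disturbed. Next is roll A.

```bash
python3 -m jog '[{"tx":0.03,"ty":0.08,"tz":-1,"wx":0,"wy":0,"wz":0},{"tx":0,"ty":0,"tz":-1,"wx":0,"wy":0,"wz":0},{"tx":0,"ty":0,"tz":-1,"wx":0,"wy":0,"wz":0},{"tx":0,"ty":0,"tz":-1,"wx":0,"wy":0,"wz":0},{"tx":0,"ty":0,"tz":-1,"wx":0,"wy":0,"wz":0},{"tx":0,"ty":0,"tz":-1,"wx":0,"wy":0,"wz":0},{"tx":0,"ty":0,"tz":0,"wx":0,"wy":0,"wz":0}]'
python3 -m jog '[{"tx":0,"ty":0,"tz":0,"wx":0,"wy":0,"wz":0},{"tx":0,"ty":0,"tz":0,"wx":0,"wy":0,"wz":0},{"tx":0,"ty":0,"tz":0,"wx":0,"wy":0,"wz":0},{"tx":0,"ty":0,"tz":0,"wx":0,"wy":0,"wz":0},{"tx":0,"ty":0,"tz":0,"wx":0,"wy":0,"wz":0},{"tx":0,"ty":0,"tz":0,"wx":0,"wy":0,"wz":0},{"tx":0,"ty":0,"tz":0,"wx":0,"wy":0,"wz":0}]' 0.3 40
python3 -m jog '[{"tx":0,"ty":0,"tz":1,"wx":0,"wy":0,"wz":0},{"tx":0,"ty":0,"tz":1,"wx":0,"wy":0,"wz":0},{"tx":0,"ty":0,"tz":1,"wx":0,"wy":0,"wz":0},{"tx":0,"ty":0,"tz":1,"wx":0,"wy":0,"wz":0},{"tx":0,"ty":0,"tz":1,"wx":0,"wy":0,"wz":0},{"tx":0,"ty":0,"tz":1,"wx":0,"wy":0,"wz":0}]'
python3 -m jog '[{"tx":0.19,"ty":-1,"tz":0,"wx":0,"wy":0,"wz":0},{"tx":0.19,"ty":-1,"tz":0,"wx":0,"wy":0,"wz":0},{"tx":0.19,"ty":-1,"tz":0,"wx":0,"wy":0,"wz":0},{"tx":0.19,"ty":-1,"tz":0,"wx":0,"wy":0,"wz":0},{"tx":0.19,"ty":-1,"tz":0,"wx":0,"wy":0,"wz":0},{"tx":0.19,"ty":-1,"tz":0,"wx":0,"wy":0,"wz":0},{"tx":0.19,"ty":-1,"tz":0,"wx":0,"wy":0,"wz":0},{"tx":0.19,"ty":-1,"tz":0,"wx":0,"wy":0,"wz":0},{"tx":0.19,"ty":-1,"tz":0,"wx":0,"wy":0,"wz":0}]'
python3 -m jog '[{"tx":0.19,"ty":-1,"tz":0,"wx":0,"wy":0,"wz":0},{"tx":0.19,"ty":-1,"tz":0,"wx":0,"wy":0,"wz":0},{"tx":0.19,"ty":-1,"tz":0,"wx":0,"wy":0,"wz":0},{"tx":0.19,"ty":-1,"tz":0,"wx":0,"wy":0,"wz":0},{"tx":0.19,"ty":-1,"tz":0,"wx":0,"wy":0,"wz":0},{"tx":0.19,"ty":-1,"tz":0,"wx":0,"wy":0,"wz":0},{"tx":0.19,"ty":-1,"tz":0,"wx":0,"wy":0,"wz":0},{"tx":0.09,"ty":-0.5,"tz":0,"wx":0,"wy":0,"wz":0},{"tx":0,"ty":0,"tz":0,"wx":0,"wy":0,"wz":0},{"tx":0,"ty":0,"tz":0,"wx":0,"wy":0,"wz":0}]'
```

```text
time: 19.8
tcp_pos: [0.4744, 0.3519, 0.0442]
tool_rot: [-2.142, -2.296, 0.007]
contact_force: [0.2, -0.1, -0.3]
gripper_width: 0.0768
grasp_force: 0.0
time: 20.5
tcp_pos: [0.476, 0.3532, 0.0478]
tool_rot: [2.142, 2.297, 0.004]
contact_force: [-0.6, -1.4, 6.8]
gripper_width: 0.0491
grasp_force: 42.0
time: 21.1
tcp_pos: [0.4751, 0.353, 0.1675]
tool_rot: [2.142, 2.298, 0.0]
contact_force: [0.2, -0.0, -0.9]
gripper_width: 0.0493
grasp_force: 41.8
time: 22.0
tcp_pos: [0.5095, 0.1723, 0.1667]
tool_rot: [2.142, 2.298, 0.0]
contact_force: [-0.4, 0.2, -3.1]
gripper_width: 0.049
grasp_force: 41.8
time: 23.0
tcp_pos: [0.5377, 0.0236, 0.1664]
tool_rot: [-2.142, -2.298, -0.0]
contact_force: [-0.5, 1.2, -1.6]
gripper_width: 0.0488
grasp_force: 41.8
```

```bash
python3 -m jog '[{"tx":0,"ty":0,"tz":-1,"wx":0,"wy":0,"wz":0},{"tx":0,"ty":0,"tz":-1,"wx":0,"wy":0,"wz":0},{"tx":0,"ty":0,"tz":-1,"wx":0,"wy":0,"wz":0},{"tx":0,"ty":0,"tz":-1,"wx":0,"wy":0,"wz":0},{"tx":0,"ty":0,"tz":-1,"wx":0,"wy":0,"wz":0},{"tx":0,"ty":0,"tz":-0.5,"wx":0,"wy":0,"wz":0},{"tx":0,"ty":0,"tz":0,"wx":0,"wy":0,"wz":0}]'
python3 -m jog '[{"tx":0,"ty":0,"tz":0,"wx":0,"wy":0,"wz":0},{"tx":0,"ty":0,"tz":0,"wx":0,"wy":0,"wz":0},{"tx":0,"ty":0,"tz":0,"wx":0,"wy":0,"wz":0},{"tx":0,"ty":0,"tz":0,"wx":0,"wy":0,"wz":0}]' 0.74
python3 -m jog '[{"tx":0,"ty":0,"tz":1,"wx":0,"wy":0,"wz":0},{"tx":0,"ty":0,"tz":1,"wx":0,"wy":0,"wz":0},{"tx":0,"ty":0,"tz":1,"wx":0,"wy":0,"wz":0},{"tx":0,"ty":0,"tz":1,"wx":0,"wy":0,"wz":0},{"tx":0,"ty":0,"tz":1,"wx":0,"wy":0,"wz":0},{"tx":0,"ty":0,"tz":0.5,"wx":0,"wy":0,"wz":0},{"tx":0,"ty":0,"tz":0,"wx":0,"wy":0,"wz":0}]'
python3 -m jog '[{"tx":-0.5,"ty":1,"tz":0,"wx":0,"wy":0,"wz":0},{"tx":-0.5,"ty":1,"tz":0,"wx":0,"wy":0,"wz":0},{"tx":-0.5,"ty":1,"tz":0,"wx":0,"wy":0,"wz":0},{"tx":-0.5,"ty":1,"tz":0,"wx":0,"wy":0,"wz":0},{"tx":0,"ty":1,"tz":0,"wx":0,"wy":0,"wz":0},{"tx":0,"ty":1,"tz":0,"wx":0,"wy":0,"wz":0},{"tx":0,"ty":1,"tz":0,"wx":0,"wy":0,"wz":0},{"tx":0,"ty":1,"tz":0,"wx":0,"wy":0,"wz":0},{"tx":0,"ty":1,"tz":0,"wx":0,"wy":0,"wz":0},{"tx":0,"ty":1,"tz":0,"wx":0,"wy":0,"wz":0}]' 0.85
python3 -m jog '[{"tx":0.6,"ty":1,"tz":0,"wx":0,"wy":0,"wz":0},{"tx":0.6,"ty":1,"tz":0,"wx":0,"wy":0,"wz":0},{"tx":0.7,"ty":1,"tz":0,"wx":0,"wy":0,"wz":0},{"tx":0.7,"ty":1,"tz":0,"wx":0,"wy":0,"wz":0},{"tx":0.7,"ty":1,"tz":0,"wx":0,"wy":0,"wz":0},{"tx":0.7,"ty":1,"tz":0,"wx":0,"wy":0,"wz":0},{"tx":0.6,"ty":0.7,"tz":0,"wx":0,"wy":0,"wz":0},{"tx":0,"ty":0,"tz":0,"wx":0,"wy":0,"wz":0}]'
python3 - <<'E'
from m import *
p=cap('wrist');c=cloud(p);rolls(p,c,[(.591,.358)])
E
```

```text
time: 23.7
tcp_pos: [0.5373, 0.0238, 0.0554]
tool_rot: [-2.14, -2.297, 0.002]
contact_force: [-0.0, -0.1, -1.4]
gripper_width: 0.0491
grasp_force: 41.8
time: 24.1
tcp_pos: [0.5382, 0.023, 0.0569]
tool_rot: [2.142, 2.297, 0.001]
contact_force: [-0.3, -0.2, 0.1]
gripper_width: 0.0632
grasp_force: 0.0
time: 24.8
tcp_pos: [0.5383, 0.023, 0.1675]
tool_rot: [2.141, 2.296, 0.002]
contact_force: [0.1, 0.0, -0.3]
gripper_width: 0.0632
grasp_force: 0.0
time: 25.8
tcp_pos: [0.4975, 0.2238, 0.1651]
tool_rot: [-2.142, -2.297, 0.003]
contact_force: [0.5, -0.5, 0.0]
gripper_width: 0.0725
grasp_force: 0.0
time: 26.6
tcp_pos: [0.5903, 0.3581, 0.1641]
tool_rot: [-2.141, -2.298, 0.002]
contact_force: [0.4, -0.7, -0.4]
gripper_width: 0.0726
grasp_force: 0.0
roll 3642 [0.5901284  0.35758454] (0.5900076627731323, 0.3574846684932709) 0.025089910253882408 0.05586017
```

```bash
python3 -m jog '[{"tx":0,"ty":-0.03,"tz":-1,"wx":0,"wy":0,"wz":0},{"tx":0,"ty":0,"tz":-1,"wx":0,"wy":0,"wz":0},{"tx":0,"ty":0,"tz":-1,"wx":0,"wy":0,"wz":0},{"tx":0,"ty":0,"tz":-1,"wx":0,"wy":0,"wz":0},{"tx":0,"ty":0,"tz":-1,"wx":0,"wy":0,"wz":0},{"tx":0,"ty":0,"tz":-0.95,"wx":0,"wy":0,"wz":0},{"tx":0,"ty":0,"tz":0,"wx":0,"wy":0,"wz":0}]'
python3 -m jog '[{"tx":0,"ty":0,"tz":0,"wx":0,"wy":0,"wz":0},{"tx":0,"ty":0,"tz":0,"wx":0,"wy":0,"wz":0},{"tx":0,"ty":0,"tz":0,"wx":0,"wy":0,"wz":0},{"tx":0,"ty":0,"tz":0,"wx":0,"wy":0,"wz":0},{"tx":0,"ty":0,"tz":0,"wx":0,"wy":0,"wz":0},{"tx":0,"ty":0,"tz":0,"wx":0,"wy":0,"wz":0},{"tx":0,"ty":0,"tz":0,"wx":0,"wy":0,"wz":0}]' 0.3 40
python3 -m jog '[{"tx":0,"ty":0,"tz":1,"wx":0,"wy":0,"wz":0},{"tx":0,"ty":0,"tz":1,"wx":0,"wy":0,"wz":0},{"tx":0,"ty":0,"tz":1,"wx":0,"wy":0,"wz":0},{"tx":0,"ty":0,"tz":1,"wx":0,"wy":0,"wz":0},{"tx":0,"ty":0,"tz":1,"wx":0,"wy":0,"wz":0},{"tx":0,"ty":0,"tz":1,"wx":0,"wy":0,"wz":0}]'
python3 -m jog '[{"tx":-0.8,"ty":-0.8,"tz":0,"wx":0,"wy":0,"wz":0},{"tx":-0.8,"ty":-1,"tz":0,"wx":0,"wy":0,"wz":0},{"tx":-0.8,"ty":-1,"tz":0,"wx":0,"wy":0,"wz":0},{"tx":-0.8,"ty":-1,"tz":0,"wx":0,"wy":0,"wz":0},{"tx":-0.4,"ty":-1,"tz":0,"wx":0,"wy":0,"wz":0},{"tx":0,"ty":-1,"tz":0,"wx":0,"wy":0,"wz":0},{"tx":0,"ty":-1,"tz":0,"wx":0,"wy":0,"wz":0},{"tx":0,"ty":-1,"tz":0,"wx":0,"wy":0,"wz":0}]'
python3 -m jog '[{"tx":0,"ty":-1,"tz":0,"wx":0,"wy":0,"wz":0},{"tx":0,"ty":-1,"tz":0,"wx":0,"wy":0,"wz":0},{"tx":0,"ty":-1,"tz":0,"wx":0,"wy":0,"wz":0},{"tx":0.2,"ty":-1,"tz":0,"wx":0,"wy":0,"wz":0},{"tx":0.25,"ty":-1,"tz":0,"wx":0,"wy":0,"wz":0},{"tx":0.25,"ty":-0.9,"tz":0,"wx":0,"wy":0,"wz":0},{"tx":0,"ty":0,"tz":0,"wx":0,"wy":0,"wz":0},{"tx":0,"ty":0,"tz":0,"wx":0,"wy":0,"wz":0}]'
```

```text
time: 27.35
tcp_pos: [0.5881, 0.3551, 0.0444]
tool_rot: [-2.141, -2.295, 0.009]
contact_force: [-0.0, 0.3, -0.4]
gripper_width: 0.0723
grasp_force: 0.0
time: 28.05
tcp_pos: [0.5904, 0.3565, 0.0487]
tool_rot: [2.142, 2.297, 0.003]
contact_force: [-0.6, -1.3, 5.8]
gripper_width: 0.049
grasp_force: 42.1
time: 28.65
tcp_pos: [0.5897, 0.3565, 0.1681]
tool_rot: [-2.142, -2.298, 0.0]
contact_force: [-0.3, -0.4, -1.6]
gripper_width: 0.0491
grasp_force: 41.7
time: 29.45
tcp_pos: [0.5177, 0.1997, 0.1675]
tool_rot: [2.142, 2.298, 0.0]
contact_force: [1.1, -0.8, -1.1]
gripper_width: 0.0489
grasp_force: 41.8
time: 30.25
tcp_pos: [0.5317, 0.0826, 0.1673]
tool_rot: [-2.143, -2.297, -0.0]
contact_force: [-0.6, 0.2, -1.1]
gripper_width: 0.0492
grasp_force: 41.8
```

```bash
python3 -m jog '[{"tx":0.05,"ty":0,"tz":-1,"wx":0,"wy":0,"wz":0},{"tx":0,"ty":0,"tz":-1,"wx":0,"wy":0,"wz":0},{"tx":0,"ty":0,"tz":-1,"wx":0,"wy":0,"wz":0},{"tx":0,"ty":0,"tz":-1,"wx":0,"wy":0,"wz":0},{"tx":0,"ty":0,"tz":-1,"wx":0,"wy":0,"wz":0},{"tx":0,"ty":0,"tz":-0.5,"wx":0,"wy":0,"wz":0},{"tx":0,"ty":0,"tz":0,"wx":0,"wy":0,"wz":0}]'
python3 -m jog '[{"tx":0,"ty":0,"tz":0,"wx":0,"wy":0,"wz":0},{"tx":0,"ty":0,"tz":0,"wx":0,"wy":0,"wz":0},{"tx":0,"ty":0,"tz":0,"wx":0,"wy":0,"wz":0},{"tx":0,"ty":0,"tz":0,"wx":0,"wy":0,"wz":0}]' 0.74
python3 -m jog '[{"tx":0,"ty":0,"tz":1,"wx":0,"wy":0,"wz":0},{"tx":0,"ty":0,"tz":1,"wx":0,"wy":0,"wz":0},{"tx":0,"ty":0,"tz":1,"wx":0,"wy":0,"wz":0},{"tx":0,"ty":0,"tz":1,"wx":0,"wy":0,"wz":0},{"tx":0,"ty":0,"tz":1,"wx":0,"wy":0,"wz":0},{"tx":0,"ty":0,"tz":0.5,"wx":0,"wy":0,"wz":0},{"tx":0,"ty":0,"tz":0,"wx":0,"wy":0,"wz":0}]'
python3 -m jog '[{"tx":-0.8,"ty":-1,"tz":0,"wx":0,"wy":0,"wz":0},{"tx":-0.8,"ty":-1,"tz":0,"wx":0,"wy":0,"wz":0},{"tx":-0.8,"ty":-1,"tz":0,"wx":0,"wy":0,"wz":0},{"tx":-0.8,"ty":-1,"tz":0,"wx":0,"wy":0,"wz":0},{"tx":-0.3,"ty":-0.8,"tz":0,"wx":0,"wy":0,"wz":0},{"tx":0,"ty":0,"tz":0,"wx":0,"wy":0,"wz":0},{"tx":0,"ty":0,"tz":0,"wx":0,"wy":0,"wz":0}]'
python3 - <<'E'
from m import *
p=cap('wrist','w4.png');rec(p,['roll1','bail_grip']);c=cloud(p)
I=p['image'].astype(int)
m=(I.max(2)<70)&(c[...,2]>.05)&(c[...,2]<.072)&(c[...,0]<.5)&(c[...,0]>.43)&(abs(c[...,1])<.05)
print(m.sum(),c[m].min(0),c[m].max(0),np.median(c[m],0))
p=cap('top');rec(p,['bail_grip','roll1'])
E
```

```text
time: 30.95
tcp_pos: [0.5322, 0.0832, 0.0564]
tool_rot: [-2.14, -2.297, 0.002]
contact_force: [0.3, -0.5, -0.2]
gripper_width: 0.0492
grasp_force: 41.8
time: 31.35
tcp_pos: [0.5332, 0.0825, 0.0579]
tool_rot: [2.142, 2.297, 0.001]
contact_force: [0.1, 1.0, -0.1]
gripper_width: 0.0633
grasp_force: 0.0
time: 32.05
tcp_pos: [0.5334, 0.0824, 0.1685]
tool_rot: [2.141, 2.296, 0.003]
contact_force: [-1.1, -0.1, -0.1]
gripper_width: 0.063
grasp_force: 0.0
time: 32.75
tcp_pos: [0.4629, -0.0134, 0.1668]
tool_rot: [-2.143, -2.296, 0.0]
contact_force: [0.4, 0.3, -0.2]
gripper_width: 0.0633
grasp_force: 0.0
roll1 0.97 [ 0.525 -0.095  0.05 ] [345. 308.]
roll1 0.74 [ 0.535 -0.027  0.057] [372. 236.]
roll1 0.62 [ 0.41  -0.215  0.006] [212. 376.]
roll1 0.6 [0.53  0.029 0.061] [379. 160.]
roll1 0.57 [0.53  0.086 0.064] [395.  70.]
bail_grip 0.84 [0.46  0.027 0.065] [276. 158.]
bail_grip 0.54 [0.518 0.029 0.039] [355. 155.]
994 [ 0.45128139 -0.03425075  0.05472279] [0.4665617  0.00602012 0.06426553] [ 0.45892523 -0.01301289  0.06150003]
bail_grip 0.82 [0.481 0.089 0.058] [246. 234.]
roll1 0.88 [0.543 0.265 0.056] [179. 209.]
roll1 0.83 [0.537 0.083 0.054] [249. 212.]
roll1 0.62 [0.554 0.023 0.059] [272. 206.]
roll1 0.59 [ 0.542 -0.037  0.063] [296. 211.]
roll1 0.53 [ 0.542 -0.088  0.061] [316. 211.]
```

View pics/w4.png

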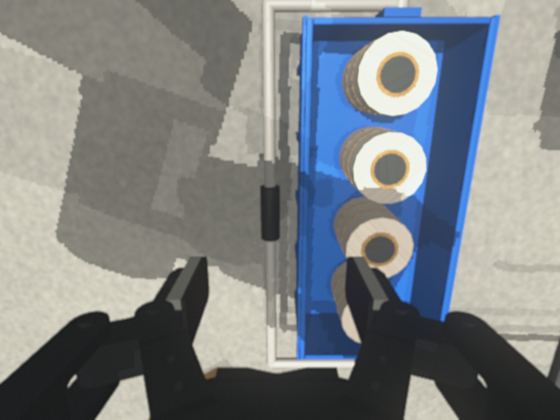

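The wrist view shows all four rolls in the caddy and the bail sleeve at (269,212), centred at (0.459,-0.014), as expected. The 19 mm gap is too tight for vertical fingers, so I'll tilt the tool 50° and approach from the robot's side.

```bash
python3 -m jog '[{"tx":-0.6,"ty":-0.04,"tz":0,"wx":0.07,"wy":-0.97,"wz":0},{"tx":-0.6,"ty":-0.04,"tz":0,"wx":0.07,"wy":-0.97,"wz":0},{"tx":-0.6,"ty":-0.04,"tz":0,"wx":0.07,"wy":-0.97,"wz":0},{"tx":-0.6,"ty":-0.04,"tz":0,"wx":0.07,"wy":-0.97,"wz":0},{"tx":-0.6,"ty":-0.04,"tz":0,"wx":0.07,"wy":-0.97,"wz":0},{"tx":-0.6,"ty":-0.04,"tz":0,"wx":0.07,"wy":-0.97,"wz":0},{"tx":0,"ty":0,"tz":0,"wx":0,"wy":0,"wz":0},{"tx":0,"ty":0,"tz":0,"wx":0,"wy":0,"wz":0},{"tx":0,"ty":0,"tz":0,"wx":0,"wy":0,"wz":0}]' 0.4 25
cat > d.py <<'E'
from m import *
np.set_printoptions(precision=4,suppress=True)
s=bot.get_state();M=R.from_rotvec(s['tool_rot']).as_matrix()
B=np.array([.459,-.0137,.056]);r=B-s['tcp_pos']
print(s['tcp_pos'],'d',M[:,2],'y',M[:,1],'bar in tool',M.T@r,'to grasp',r-.013*M[:,2],'j',s['joint_pos'])
E
python3 d.py
```

```text
time: 33.95
tcp_pos: [0.4121, -0.0088, 0.166]
tool_rot: [1.784, 1.959, 0.691]
contact_force: [0.2, 0.9, 0.2]
gripper_width: 0.034
grasp_force: 0.0
[ 0.4121 -0.0088  0.166 ] d [ 0.5966  0.0906 -0.7974] y [0.7957 0.0626 0.6024] bar in tool [-0.0136 -0.0292  0.1152] to grasp [ 0.0392 -0.0061 -0.0996] j [-0.5502  0.1101  2.2006  0.9505  0.4987 -1.4226]
```

```bash
python3 -m jog '[{"tx":0,"ty":-0.2,"tz":-0.8,"wx":0,"wy":0,"wz":0},{"tx":0,"ty":-0.2,"tz":-0.8,"wx":0,"wy":0,"wz":0},{"tx":0.05,"ty":-0.2,"tz":-0.8,"wx":0,"wy":0,"wz":0},{"tx":0,"ty":0,"tz":0,"wx":0,"wy":0,"wz":0},{"tx":0,"ty":0,"tz":0,"wx":0,"wy":0,"wz":0}]'
sed -i 's/\.013\*M/.017*M/' d.py; python3 d.py
python3 - <<'E'
from m import *
p=cap('wrist','w5.png'); rec(p,['bail_grip'])
E
```

```text
time: 34.45
tcp_pos: [0.4128, -0.0204, 0.1179]
tool_rot: [1.785, 1.959, 0.692]
contact_force: [0.7, 0.0, 0.5]
gripper_width: 0.0343
grasp_force: 0.0
[ 0.4128 -0.0204  0.1179] d [ 0.5964  0.0919 -0.7974] y [0.7958 0.0618 0.6024] bar in tool [-0.0004 -0.0001  0.0775] to grasp [ 0.036   0.0052 -0.0483] j [-0.5888  0.2543  2.2786  1.3512  0.4309 -1.9007]
bail_grip 0.86 [0.451 0.029 0.062] [276. 161.]
```

View pics/w5.png

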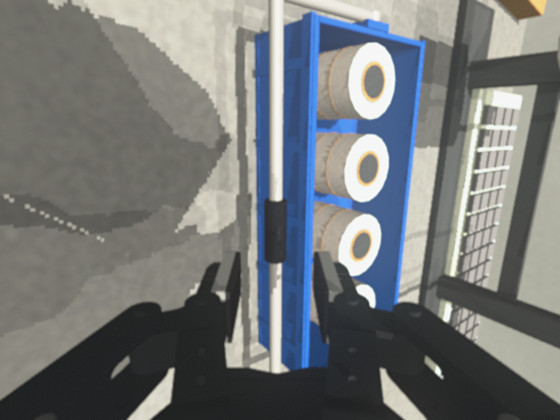

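The bar (column 276) lies midway between the fingers (columns 235 and 320). Advancing along the tool axis.

```bash
python3 -m jog '[{"tx":0.45,"ty":0.065,"tz":-0.6,"wx":0,"wy":0,"wz":0},{"tx":0.45,"ty":0.065,"tz":-0.6,"wx":0,"wy":0,"wz":0},{"tx":0.45,"ty":0.065,"tz":-0.6,"wx":0,"wy":0,"wz":0},{"tx":0,"ty":0,"tz":0,"wx":0,"wy":0,"wz":0},{"tx":0,"ty":0,"tz":0,"wx":0,"wy":0,"wz":0}]'
python3 d.py
python3 - <<'E'
from m import *
cap('scene','s5.png')
E
```

```text
time: 35.05
tcp_pos: [0.4394, -0.0164, 0.0822]
tool_rot: [1.783, 1.959, 0.693]
contact_force: [-0.2, 0.7, -0.3]
gripper_width: 0.0338
grasp_force: 0.0
[ 0.4394 -0.0164  0.0822] d [ 0.5972  0.0917 -0.7968] y [0.7951 0.0627 0.6032] bar in tool [-0.0003 -0.0001  0.0328] to grasp [ 0.0094  0.0011 -0.0127] j [-0.5231  0.395   2.2614  1.6907  0.3903 -2.2098]
```

```bash
python3 -m jog '[{"tx":0.47,"ty":0.055,"tz":-0.63,"wx":0,"wy":0,"wz":0},{"tx":0,"ty":0,"tz":0,"wx":0,"wy":0,"wz":0}]'
python3 d.py
python3 -m jog '[{"tx":0,"ty":0,"tz":0,"wx":0,"wy":0,"wz":0},{"tx":0,"ty":0,"tz":0,"wx":0,"wy":0,"wz":0},{"tx":0,"ty":0,"tz":0,"wx":0,"wy":0,"wz":0},{"tx":0,"ty":0,"tz":0,"wx":0,"wy":0,"wz":0},{"tx":0,"ty":0,"tz":0,"wx":0,"wy":0,"wz":0}]' 0 25
python3 d.py
python3 - <<'E'
import numpy as np
# arc increments in 12 steps to 1.5 rad, units of 20mm, in world
a=.0715;t=np.linspace(0,1.5,13);x=-.08*np.cos(t);z=.08*np.sin(t)
for i in range(12): dx=x[i+1]-x[i];print((dx*np.cos(a)/.02).round(2),(dx*np.sin(a)/.02).round(2),((z[i+1]-z[i])/.02).round(2))
E
```

```text
time: 35.3
tcp_pos: [0.4492, -0.0157, 0.0692]
tool_rot: [1.784, 1.958, 0.692]
contact_force: [0.6, 0.2, 0.7]
gripper_width: 0.0341
grasp_force: 0.0
[ 0.4492 -0.0157  0.0692] d [ 0.5974  0.091  -0.7968] y [0.7951 0.0621 0.6033] bar in tool [ 0.0005 -0.0001  0.0166] to grasp [-0.0003  0.0005  0.0003] j [-0.5038  0.4433  2.2502  1.8021  0.3878 -2.3107]
time: 35.8
tcp_pos: [0.4484, -0.0155, 0.0693]
tool_rot: [1.785, 1.958, 0.692]
contact_force: [-6.2, -0.9, 6.8]
gripper_width: 0.0128
grasp_force: 27.3
[ 0.4484 -0.0155  0.0693] d [ 0.5968  0.0909 -0.7972] y [0.7956 0.062  0.6027] bar in tool [0.0002 0.0005 0.017 ] to grasp [0.0004 0.0002 0.0003] j [-0.5041  0.4426  2.2518  1.8026  0.3876 -2.3115]
0.03 0.0 0.5
0.09 0.01 0.49
0.15 0.01 0.48
0.21 0.02 0.45
0.27 0.02 0.42
0.32 0.02 0.39
0.36 0.03 0.34
0.4 0.03 0.3
0.44 0.03 0.24
0.46 0.03 0.19
0.48 0.03 0.13
0.49 0.04 0.07
```

```bash
python3 -m jog '[{"tx":0.06,"ty":0,"tz":0.5,"wx":-0.02,"wy":0.36,"wz":0},{"tx":0.12,"ty":0.01,"tz":0.5,"wx":-0.02,"wy":0.36,"wz":0},{"tx":0.18,"ty":0.01,"tz":0.49,"wx":-0.02,"wy":0.36,"wz":0}]'
python3 d.py
python3 -m jog '[{"tx":0.25,"ty":0.02,"tz":0.47,"wx":-0.02,"wy":0.36,"wz":0},{"tx":0.31,"ty":0.02,"tz":0.44,"wx":-0.02,"wy":0.36,"wz":0},{"tx":0.36,"ty":0.02,"tz":0.41,"wx":-0.02,"wy":0.36,"wz":0},{"tx":0,"ty":0,"tz":0,"wx":0,"wy":0,"wz":0}]'
cat > e.py <<'E'
from m import *
np.set_printoptions(precision=4,suppress=True)
s=bot.get_state();M=R.from_rotvec(s['tool_rot']).as_matrix()
B=s['tcp_pos']+.017*M[:,2]; r=B-np.array([.5385,-.0075,.056]); x=r[0]*np.cos(.0715)+r[1]*np.sin(.0715)
print('bar',B,'radius',np.hypot(x,r[2]),'angle',np.arctan2(r[2],-x),'tilt',M[:,2],'j',s['joint_pos'],'F',s['contact_force'],s['gripper_width'])
E
python3 e.py
```

```text
time: 36.1
tcp_pos: [0.4528, -0.0113, 0.0848]
tool_rot: [1.843, 2.027, 0.637]
contact_force: [-3.0, -1.6, -3.0]
gripper_width: 0.0127
grasp_force: 26.6
[ 0.4528 -0.0113  0.0848] d [ 0.5215  0.1063 -0.8466] y [0.846  0.0645 0.5292] bar in tool [-0.0047 -0.0101  0.0274] to grasp [-0.0027 -0.0042 -0.0144] j [-0.4683  0.3786  2.1615  1.183   0.3647 -1.6427]
time: 36.5
tcp_pos: [0.4697, -0.0081, 0.106]
tool_rot: [1.915, 2.109, 0.544]
contact_force: [-0.5, -2.7, -3.0]
gripper_width: 0.0129
grasp_force: 25.8
bar [ 0.4768 -0.0062  0.0906] radius 0.0705769088255944 angle 0.5128172548139425 tilt [ 0.4177  0.1109 -0.9018] j [-0.4103  0.3408  2.0142  0.5919  0.5017 -0.9895] F [-0.4594 -2.7463 -3.0068] 0.012886008122480077
```

```bash
python3 - <<'E'
from m import *
p=cap('scene'); im=cv2.cvtColor(p['image'],cv2.COLOR_RGB2BGR)[170:350,180:400]
q=cap('wrist');im2=cv2.cvtColor(q['image'],cv2.COLOR_RGB2BGR)
cv2.imwrite('pics/c6.png',np.hstack([cv2.resize(im,(440,360)),cv2.resize(im2,(360,360))]));caddy(p,cloud(p))
E
```

```text
caddy ((0.5498731136322021, -0.0020183175802230835), (0.12055458128452301, 0.25995123386383057), 4.426119804382324) 645 0.058702785313517115
```

View pics/c6.png

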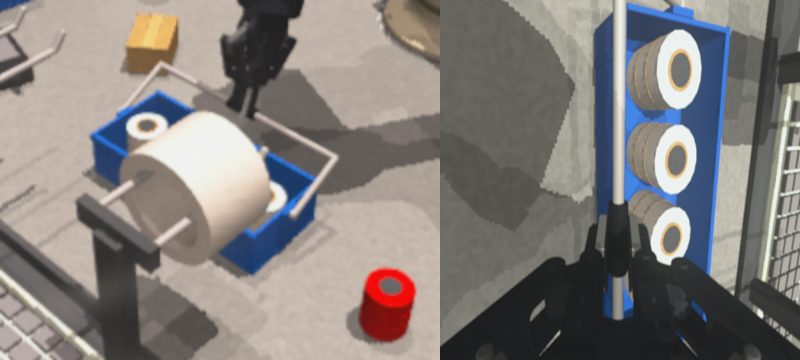

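The bail is gripped and rising, and the wrist picture shows the sleeve between the pads. The caddy slid about 12 mm and stays flat. Continuing with the corrected arc.

```bash
python3 -m jog '[{"tx":0.23,"ty":0.02,"tz":0.38,"wx":-0.07,"wy":0.29,"wz":0},{"tx":0.27,"ty":0.02,"tz":0.36,"wx":-0.07,"wy":0.29,"wz":0},{"tx":0.31,"ty":0.02,"tz":0.33,"wx":-0.07,"wy":0.29,"wz":0},{"tx":0.34,"ty":0.02,"tz":0.3,"wx":-0.07,"wy":0.29,"wz":0},{"tx":0.37,"ty":0.02,"tz":0.27,"wx":-0.07,"wy":0.29,"wz":0},{"tx":0,"ty":0,"tz":0,"wx":0,"wy":0,"wz":0}]'
sed -i 's/\.5385,-\.0075,/.550,-.001,/' e.py; python3 e.py
python3 - <<'E'
from m import *
p=cap('scene');caddy(p,cloud(p))
E
```

```text
time: 37.2
tcp_pos: [0.499, -0.005, 0.1377]
tool_rot: [2.027, 2.232, 0.291]
contact_force: [-6.9, -2.8, 5.4]
gripper_width: 0.0128
grasp_force: 25.7
bar [ 0.5026 -0.0039  0.1211] radius 0.08061356722250294 angle 0.9402861171380557 tilt [ 0.2107  0.0659 -0.9753] j [-0.3091  0.3562  1.7559  0.1692  0.8535 -0.5057] F [-6.9109 -2.8323  5.4024] 0.01281990589881505
caddy ((0.5538866519927979, -0.0014149844646453857), (0.12121305614709854, 0.2619653642177582), 4.5725321769714355) 608 0.05831358602772946
```

```bash
python3 -m jog '[{"tx":0.39,"ty":0.03,"tz":0.25,"wx":-0.07,"wy":0.28,"wz":0},{"tx":0.42,"ty":0.03,"tz":0.2,"wx":-0.07,"wy":0.28,"wz":0},{"tx":0.44,"ty":0.03,"tz":0.16,"wx":-0.07,"wy":0.28,"wz":0},{"tx":0.45,"ty":0.03,"tz":0.11,"wx":-0.07,"wy":0.28,"wz":0},{"tx":0.45,"ty":0.03,"tz":0.06,"wx":-0.07,"wy":0.28,"wz":0},{"tx":0.3,"ty":0.02,"tz":0.02,"wx":0,"wy":0,"wz":0},{"tx":0,"ty":0,"tz":0,"wx":0,"wy":0,"wz":0},{"tx":0,"ty":0,"tz":0,"wx":0,"wy":0,"wz":0}]'
python3 e.py
python3 - <<'E'
from m import *
p=cap('scene','s7.png');caddy(p,cloud(p)); im=cv2.cvtColor(p['image'],cv2.COLOR_RGB2BGR)[150:330,180:400]
q=cap('wrist');im2=cv2.cvtColor(q['image'],cv2.COLOR_RGB2BGR)
cv2.imwrite('pics/c7.png',np.hstack([cv2.resize(im,(440,360)),cv2.resize(im2,(360,360))]))
E
```

```text
time: 38.05
tcp_pos: [0.5479, -0.0009, 0.1534]
tool_rot: [-2.107, -2.32, -0.025]
contact_force: [-1.2, 3.7, 5.6]
gripper_width: 0.0127
grasp_force: 26.9
bar [ 0.548  -0.0006  0.1364] radius 0.08042783903353466 angle 1.5460231680263923 tilt [ 0.0052  0.0172 -0.9998] j [-0.2255  0.4715  1.4687  0.0193  1.2002 -0.3285] F [-1.2     3.659   5.6491] 0.012697765733962347
caddy ((0.5538510680198669, -0.000506967306137085), (0.12181608378887177, 0.26067429780960083), 4.497011184692383) 628 0.0584302327944685
```

View pics/c7.png

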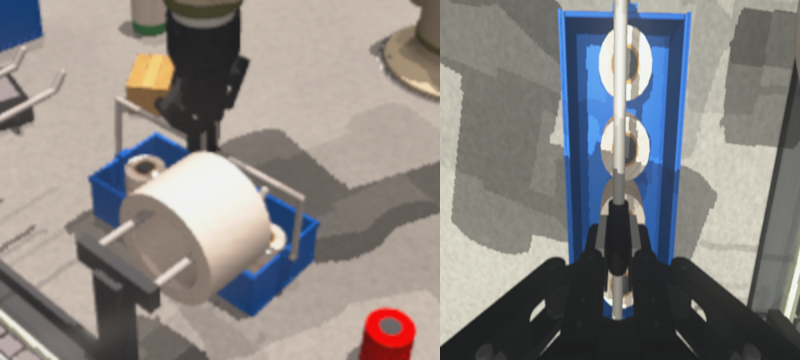

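The bail is upright and the caddy flat. I'll regrasp deeper and firmer, and measure the free hook.

```bash
python3 -m jog '[{"tx":0,"ty":0,"tz":0,"wx":0,"wy":0,"wz":0},{"tx":0,"ty":0,"tz":0,"wx":0,"wy":0,"wz":0},{"tx":0,"ty":0,"tz":0,"wx":0,"wy":0,"wz":0}]' 0.4
python3 -m jog '[{"tx":0,"ty":0,"tz":-0.25,"wx":0,"wy":0,"wz":0},{"tx":0,"ty":0,"tz":-0.25,"wx":0,"wy":0,"wz":0},{"tx":0,"ty":0,"tz":0,"wx":0,"wy":0,"wz":0}]'
python3 -m jog '[{"tx":0,"ty":0,"tz":0,"wx":0,"wy":0,"wz":0},{"tx":0,"ty":0,"tz":0,"wx":0,"wy":0,"wz":0},{"tx":0,"ty":0,"tz":0,"wx":0,"wy":0,"wz":0},{"tx":0,"ty":0,"tz":0,"wx":0,"wy":0,"wz":0},{"tx":0,"ty":0,"tz":0,"wx":0,"wy":0,"wz":0}]' 0 70
python3 e.py
python3 - <<'E'
from m import *
np.set_printoptions(precision=4,suppress=True)
for n in('top','scene','wrist'):
    p=cap(n);c=cloud(p)
    if n!='wrist':
      for l,h in((-.145,-.08),(-.23,-.16)):
        m=(c[...,2]>.19)&(c[...,2]<.235)&(c[...,0]>.61)&(c[...,0]<.76)&(c[...,1]>l)&(c[...,1]<h)
        q=c[m]; 
        if len(q)>10:
            lev=q[(q[:,0]>.67)]; print(n,len(q),'minx',q[:,0].min(),'fit',np.polyfit(lev[:,0]-.7,lev[:,1],1),'z',lev[:,2].mean(),'xmax level',q[q[:,2]>.212][:,0])
    m=(c[...,2]>.1)&(c[...,2]<.2)&(c[...,0]>.76)&(c[...,0]<.85)&(c[...,1]>-.25)&(c[...,1]<-.05)
    if m.any(): print(n,'post',m.sum(),c[m].min(0),c[m].max(0))
    if n=='scene': caddy(p,c)
E
```

```text
time: 38.45
tcp_pos: [0.5479, -0.0025, 0.1535]
tool_rot: [-2.112, -2.319, -0.017]
contact_force: [-0.4, -0.5, -0.4]
gripper_width: 0.034
grasp_force: 0.0
time: 38.75
tcp_pos: [0.5477, -0.0024, 0.1429]
tool_rot: [-2.112, -2.317, -0.015]
contact_force: [-0.2, -0.8, 0.1]
gripper_width: 0.034
grasp_force: 0.0
time: 39.25
tcp_pos: [0.5482, -0.0025, 0.1441]
tool_rot: [-2.113, -2.319, -0.016]
contact_force: [0.7, 0.3, 0.6]
gripper_width: 0.012
grasp_force: 68.2
bar [ 0.5482 -0.0023  0.1271] radius 0.07109467671260959 angle 1.5444754138321488 tilt [ 0.0038  0.0105 -0.9999] j [-0.2253  0.4834  1.4791  0.012   1.1778 -0.3224] F [0.7426 0.3041 0.6264] 0.012005147512180984
top 178 minx 0.6385968402105886 fit [ 0.0473 -0.1176] z 0.20197258657454328 xmax level [0.6513 0.6491 0.6489 0.6464 0.6458 0.6433 0.6438 0.6442 0.6412 0.6414
 0.6408 0.639  0.6386 0.6387]
top 176 minx 0.6416896030211646 fit [ 0.0484 -0.1855] z 0.20176300184481114 xmax level [0.654  0.6516 0.6517 0.6491 0.6495 0.6485 0.6494 0.6471 0.6471 0.6461
 0.6465 0.6443 0.6436 0.6444 0.6418 0.6417 0.6418]
top post 256 [ 0.7613 -0.1929  0.1   ] [ 0.8066 -0.0506  0.2   ]
scene 221 minx 0.6372263055367111 fit [ 0.0512 -0.1194] z 0.2025543664618935 xmax level [0.6403 0.6383 0.6429 0.6427 0.6406 0.6372 0.645  0.6437 0.6422 0.6387
 0.6458 0.6461 0.6445 0.6427 0.6394 0.6475 0.6457 0.6463 0.6433 0.6474
 0.651 ]
scene 194 minx 0.6420877649295078 fit [ 0.0436 -0.1871] z 0.2026718011162904 xmax level [0.6461 0.6443 0.6421 0.6477 0.6464 0.6451 0.6432 0.6483 0.6473 0.6465
 0.643  0.6495 0.6504 0.6478 0.6466 0.6519 0.6509 0.6507 0.6469 0.6509]
scene post 712 [ 0.7617 -0.1975  0.1   ] [ 0.8074 -0.0512  0.2   ]
caddy ((0.5534568428993225, -0.00018221139907836914), (0.12027253955602646, 0.2608445882797241), 5.101008892059326) 616 0.0585446088415056
```

```bash
python3 -m jog '[{"tx":0,"ty":0,"tz":0.2,"wx":0,"wy":0,"wz":0},{"tx":0,"ty":0,"tz":0.3,"wx":0,"wy":0,"wz":0},{"tx":0,"ty":0,"tz":0.5,"wx":0,"wy":0,"wz":0},{"tx":0,"ty":0,"tz":0.6,"wx":0,"wy":0,"wz":0},{"tx":0,"ty":0,"tz":0.6,"wx":0,"wy":0,"wz":0},{"tx":0,"ty":0,"tz":0.6,"wx":0,"wy":0,"wz":0},{"tx":0,"ty":0,"tz":0.6,"wx":0,"wy":0,"wz":0},{"tx":0,"ty":0,"tz":0.6,"wx":0,"wy":0,"wz":0},{"tx":0,"ty":0,"tz":0.6,"wx":0,"wy":0,"wz":0},{"tx":0,"ty":0,"tz":0.5,"wx":0,"wy":0,"wz":0},{"tx":0,"ty":0,"tz":0.2,"wx":0,"wy":0,"wz":0},{"tx":0,"ty":0,"tz":0,"wx":0,"wy":0,"wz":0}]'
python3 -m jog '[{"tx":0,"ty":0,"tz":0,"wx":0,"wy":0,"wz":0},{"tx":0,"ty":0,"tz":0,"wx":0,"wy":0,"wz":0},{"tx":0,"ty":0,"tz":0,"wx":0,"wy":0,"wz":0}]'
python3 - <<'E'
from m import *
p=cap('scene');im=cv2.cvtColor(p['image'],cv2.COLOR_RGB2BGR)[100:310,160:400]
q=cap('wrist');im2=cv2.cvtColor(q['image'],cv2.COLOR_RGB2BGR)
cv2.imwrite('pics/c8.png',np.hstack([cv2.resize(im,(440,385)),cv2.resize(im2,(360,385))]))
E
```

```text
time: 40.6
tcp_pos: [0.5481, -0.0025, 0.2505]
tool_rot: [-2.114, -2.319, -0.016]
contact_force: [0.7, 0.7, -8.8]
gripper_width: 0.012
grasp_force: 68.6
time: 40.9
tcp_pos: [0.5479, -0.0025, 0.2495]
tool_rot: [-2.113, -2.318, -0.015]
contact_force: [0.5, -0.2, -9.1]
gripper_width: 0.0117
grasp_force: 68.6
```

View pics/c8.png

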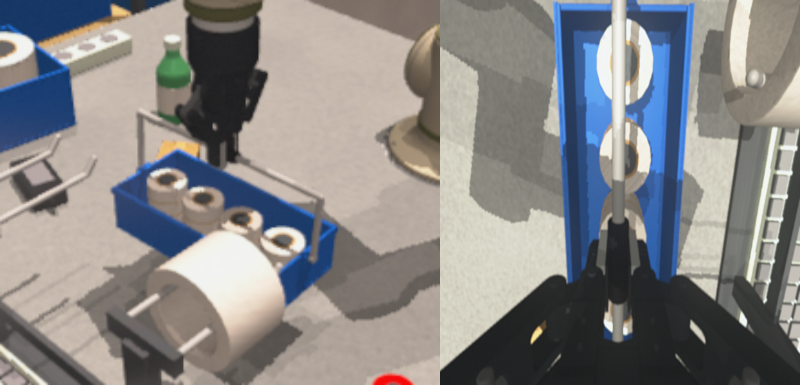

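The caddy hangs level from the gripper with all four rolls in it. Moving sideways, then forward.

```bash
python3 -m jog '[{"tx":0,"ty":-0.2,"tz":0,"wx":0,"wy":0,"wz":-0.08},{"tx":0,"ty":-0.5,"tz":0,"wx":0,"wy":0,"wz":-0.08},{"tx":0,"ty":-0.8,"tz":0,"wx":0,"wy":0,"wz":-0.08},{"tx":0,"ty":-0.9,"tz":0,"wx":0,"wy":0,"wz":0},{"tx":0,"ty":-0.9,"tz":0,"wx":0,"wy":0,"wz":0},{"tx":0,"ty":-0.9,"tz":0,"wx":0,"wy":0,"wz":0},{"tx":0,"ty":-0.9,"tz":0,"wx":0,"wy":0,"wz":0},{"tx":0,"ty":-0.9,"tz":0,"wx":0,"wy":0,"wz":0},{"tx":0,"ty":-0.8,"tz":0,"wx":0,"wy":0,"wz":0},{"tx":0,"ty":-0.5,"tz":0,"wx":0,"wy":0,"wz":0},{"tx":0,"ty":-0.3,"tz":0,"wx":0,"wy":0,"wz":0},{"tx":0,"ty":0,"tz":0,"wx":0,"wy":0,"wz":0}]'
python3 -m jog '[{"tx":0.2,"ty":0,"tz":0,"wx":0,"wy":0,"wz":0},{"tx":0.5,"ty":0,"tz":0,"wx":0,"wy":0,"wz":0},{"tx":0.6,"ty":0,"tz":0,"wx":0,"wy":0,"wz":0},{"tx":0.4,"ty":0,"tz":0,"wx":0,"wy":0,"wz":0},{"tx":0.2,"ty":0,"tz":0,"wx":0,"wy":0,"wz":0},{"tx":0,"ty":0,"tz":0,"wx":0,"wy":0,"wz":0},{"tx":0,"ty":0,"tz":0,"wx":0,"wy":0,"wz":0}]'
python3 - <<'E'
from m import *
p=cap('scene');im=cv2.cvtColor(p['image'],cv2.COLOR_RGB2BGR)[80:290,60:300]
q=cap('wrist');im2=cv2.cvtColor(q['image'],cv2.COLOR_RGB2BGR)
cv2.imwrite('pics/c9.png',np.hstack([cv2.resize(im,(440,385)),cv2.resize(im2,(360,385))]))
M=R.from_rotvec(bot.get_state()['tool_rot']).as_matrix();print(M[:,1])
c=cloud(q)
m=(c[...,2]>.19)&(c[...,2]<.225)&(c[...,0]>.63)&(c[...,0]<.75)
for l,h in((-.145,-.08),(-.23,-.16)):
    a=c[m&(c[...,1]>l)&(c[...,1]<h)]
    if len(a): print(len(a),a.min(0),a.max(0),np.polyfit(a[:,0]-.684,a[:,1],1))
E
```

```text
time: 42.2
tcp_pos: [0.548, -0.1552, 0.2498]
tool_rot: [-2.156, -2.279, -0.016]
contact_force: [-0.5, 0.4, -9.6]
gripper_width: 0.0116
grasp_force: 68.5
time: 42.9
tcp_pos: [0.5859, -0.1543, 0.2498]
tool_rot: [-2.154, -2.28, -0.015]
contact_force: [-0.3, -0.5, -9.1]
gripper_width: 0.012
grasp_force: 68.5
[0.99839425 0.05649841 0.00410397]
2679 [ 0.63643519 -0.1266665   0.19811619] [ 0.73251526 -0.11450809  0.22090657] [ 0.04332736 -0.12002412]
2245 [ 0.65503748 -0.19263454  0.19691385] [ 0.74994753 -0.18138946  0.20530412] [ 0.04059751 -0.18707585]
```

View pics/c9.png

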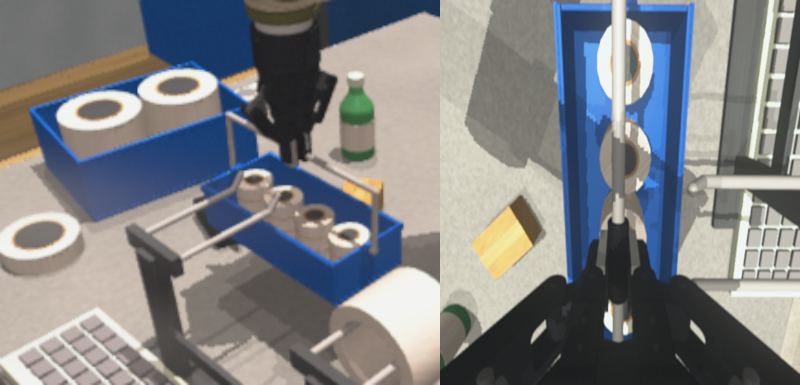

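The bar's height clears the upturned tips, and the hook middle (y = −0.1535) matches the grip. Moving forward over the prongs, then lowering.

```bash
python3 -m jog '[{"tx":0.3,"ty":0,"tz":0,"wx":0,"wy":0,"wz":0},{"tx":0.6,"ty":0,"tz":0,"wx":0,"wy":0,"wz":0},{"tx":0.8,"ty":0,"tz":0,"wx":0,"wy":0,"wz":0},{"tx":0.9,"ty":0,"tz":0,"wx":0,"wy":0,"wz":0},{"tx":0.9,"ty":0,"tz":0,"wx":0,"wy":0,"wz":0},{"tx":0.7,"ty":0,"tz":0,"wx":0,"wy":0,"wz":0},{"tx":0.5,"ty":0,"tz":0,"wx":0,"wy":0,"wz":0},{"tx":0.2,"ty":0,"tz":0,"wx":0,"wy":0,"wz":0},{"tx":0,"ty":0,"tz":0,"wx":0,"wy":0,"wz":0},{"tx":0,"ty":0,"tz":0,"wx":0,"wy":0,"wz":0}]'
python3 -m jog '[{"tx":0,"ty":0,"tz":-0.3,"wx":0,"wy":0,"wz":0},{"tx":0,"ty":0,"tz":-0.4,"wx":0,"wy":0,"wz":0},{"tx":0,"ty":0,"tz":-0.4,"wx":0,"wy":0,"wz":0},{"tx":0,"ty":0,"tz":-0.2,"wx":0,"wy":0,"wz":0},{"tx":0,"ty":0,"tz":-0.1,"wx":0,"wy":0,"wz":0},{"tx":0,"ty":0,"tz":0,"wx":0,"wy":0,"wz":0}]'
python3 -m jog '[{"tx":0,"ty":0,"tz":-0.1,"wx":0,"wy":0,"wz":0},{"tx":0,"ty":0,"tz":-0.1,"wx":0,"wy":0,"wz":0},{"tx":0,"ty":0,"tz":0,"wx":0,"wy":0,"wz":0}]'
```

```text
time: 44.0
tcp_pos: [0.6837, -0.1545, 0.2499]
tool_rot: [-2.154, -2.28, -0.015]
contact_force: [-0.2, 0.7, -8.9]
gripper_width: 0.0114
grasp_force: 68.5
time: 44.6
tcp_pos: [0.684, -0.1545, 0.2216]
tool_rot: [-2.154, -2.28, -0.016]
contact_force: [0.0, -0.3, -9.1]
gripper_width: 0.0117
grasp_force: 68.5
time: 44.9
tcp_pos: [0.684, -0.1545, 0.2177]
tool_rot: [-2.154, -2.28, -0.016]
contact_force: [0.4, -0.5, -10.4]
gripper_width: 0.0113
grasp_force: 68.6
```

```bash
python3 -m jog '[{"tx":0,"ty":0,"tz":-0.1,"wx":0,"wy":0,"wz":0},{"tx":0,"ty":0,"tz":0,"wx":0,"wy":0,"wz":0}]'; python3 -m jog '[{"tx":0,"ty":0,"tz":-0.1,"wx":0,"wy":0,"wz":0},{"tx":0,"ty":0,"tz":0,"wx":0,"wy":0,"wz":0}]'
```

```text
time: 45.1
tcp_pos: [0.6842, -0.1545, 0.2162]
tool_rot: [-2.155, -2.281, -0.016]
contact_force: [0.1, -0.5, -7.9]
gripper_width: 0.0116
grasp_force: 68.9
time: 45.3
tcp_pos: [0.6843, -0.1545, 0.2157]
tool_rot: [-2.156, -2.282, -0.017]
contact_force: [-2.7, 0.5, 2.2]
gripper_width: 0.0118
grasp_force: 69.9
```

The load has moved onto the prongs (wrist force went from −9 to +2 N). Releasing.

```bash
python3 -m jog '[{"tx":0,"ty":0,"tz":0,"wx":0,"wy":0,"wz":0},{"tx":0,"ty":0,"tz":0,"wx":0,"wy":0,"wz":0},{"tx":0,"ty":0,"tz":0,"wx":0,"wy":0,"wz":0},{"tx":0,"ty":0,"tz":0,"wx":0,"wy":0,"wz":0},{"tx":0,"ty":0,"tz":0,"wx":0,"wy":0,"wz":0}]' 0.4 40
python3 -m jog '[{"tx":0,"ty":0,"tz":0.3,"wx":0,"wy":0,"wz":0},{"tx":0,"ty":0,"tz":0.5,"wx":0,"wy":0,"wz":0},{"tx":0,"ty":0,"tz":0.8,"wx":0,"wy":0,"wz":0},{"tx":0,"ty":0,"tz":0.8,"wx":0,"wy":0,"wz":0},{"tx":0,"ty":0,"tz":0.8,"wx":0,"wy":0,"wz":0},{"tx":0,"ty":0,"tz":0.8,"wx":0,"wy":0,"wz":0},{"tx":-0.5,"ty":0,"tz":0.5,"wx":0,"wy":0,"wz":0},{"tx":-1,"ty":0,"tz":0,"wx":0,"wy":0,"wz":0},{"tx":-1,"ty":0,"tz":0,"wx":0,"wy":0,"wz":0},{"tx":-1,"ty":0,"tz":0,"wx":0,"wy":0,"wz":0},{"tx":-1,"ty":0,"tz":0,"wx":0,"wy":0,"wz":0},{"tx":0,"ty":0,"tz":0,"wx":0,"wy":0,"wz":0}]'
python3 -m jog '[{"tx":0,"ty":0,"tz":0,"wx":0,"wy":0,"wz":0},{"tx":0,"ty":0,"tz":0,"wx":0,"wy":0,"wz":0},{"tx":0,"ty":0,"tz":0,"wx":0,"wy":0,"wz":0},{"tx":0,"ty":0,"tz":0,"wx":0,"wy":0,"wz":0},{"tx":0,"ty":0,"tz":0,"wx":0,"wy":0,"wz":0},{"tx":0,"ty":0,"tz":0,"wx":0,"wy":0,"wz":0}]'
python3 - <<'E'
from m import *
p=cap('scene');im=cv2.cvtColor(p['image'],cv2.COLOR_RGB2BGR)[80:290,60:300]
q=cap('wrist');im2=cv2.cvtColor(q['image'],cv2.COLOR_RGB2BGR)
cv2.imwrite('pics/c10.png',np.hstack([cv2.resize(im,(440,385)),cv2.resize(im2,(360,385))]))
rec(q,['bail_grip','roll1'])
E
```

```text
time: 45.8
tcp_pos: [0.6841, -0.1545, 0.2139]
tool_rot: [-2.155, -2.28, -0.016]
contact_force: [-0.4, -0.2, -0.2]
gripper_width: 0.0342
grasp_force: 0.0
time: 47.0
tcp_pos: [0.592, -0.1543, 0.3053]
tool_rot: [-2.156, -2.28, -0.016]
contact_force: [1.1, -0.4, 0.9]
gripper_width: 0.0343
grasp_force: 0.0
time: 47.6
tcp_pos: [0.5942, -0.1545, 0.3038]
tool_rot: [-2.154, -2.28, -0.016]
contact_force: [0.4, 0.7, 0.7]
gripper_width: 0.0344
grasp_force: 0.0
bail_grip 0.62 [ 0.679 -0.1    0.214] [416. 147.]
bail_grip 0.61 [ 0.682 -0.103  0.119] [375. 138.]
roll1 0.98 [ 0.664 -0.059  0.135] [367.  84.]
roll1 0.93 [ 0.683 -0.174  0.127] [369. 216.]
roll1 0.75 [ 0.688 -0.237  0.131] [366. 279.]
roll1 0.7 [ 0.679 -0.113  0.135] [376. 151.]
```

View pics/c10.png

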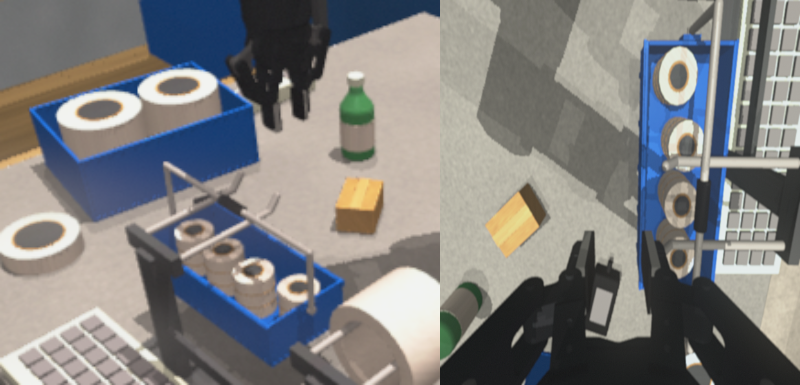

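The caddy hangs level across both prongs with the sleeve between them. It holds four rolls and the robot is clear of it.

```bash
python3 -c "from station import bot; print(bot.finish_job())"
```

```text
the job is handed in; nothing more can be done
None
```

I handed the job in with all four small rolls in the blue caddy, which hangs level by its upright bail on both prongs of the free right hook (`hook_b`); the handover call returned no verdict.

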